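# Clamp a split casting mould shut with its draw latch

### The arm

A 7-joint arm with a two-finger parallel gripper is mounted at the origin on the work surface. World frame = base frame: x ahead of the robot, y to its left, z up, the work surface at z = 0. Lengths are in m, angles in rad, forces in N, time in s.
With the tool pointing down it reaches from about 0.4 to 0.875 m from the base axis. Payload 19.3 kg.
Tool frame: the origin (TCP) lies on the centre line of the jaws, within the pads' length; the fingertips stand 25 mm ahead of it and the grasp point (between the pads) lies 6 mm ahead of it (tips_ahead is the distance from the TCP to the fingertips, in m); z points along the fingers, y is the direction in which the jaws open and shut (so a half turn about z gives the same grasp; the last joint's range is limited). The gripper opens to 85 mm and grips with 20 to 120 N. Pads are 22 mm wide; open, the fingers measure 114 mm over their backs; the gripper's body (76 mm by 85 mm) begins 54 mm behind the grasp point. The pads swing forward as they close: fully open they stand 13 mm farther back than shut.
Start: joints at [1.138, 0.521, -0.036, 1.599, 0.021, 1.021, -0.113], TCP at [0.222, -0.584, 0.256] pointing down, gripper open.
Joint ranges: [-2.91, 2.91], [-0.3, 2.13], [-1.5, 1.42], [0.17, 2.43], [-1.26, 4.41], [0.16, 1.93], [-2.52, 2.52]. Speed limits (rad/s): [1.89, 1.89, 2.39, 2.39, 3.01, 3.01, 3.01].

### API

Orientations are given as [roll, pitch, yaw] about the fixed x, y, z axes, in that order (R = Rz(yaw) Ry(pitch) Rx(roll)).
In Python, from workcell import observe, grab_frame, job_done, outline_of, tips_ahead gives the robot as it stands. The module is installed in compiled form; this text tells all that it offers.
- The arm moves only by the tool move_arm, never from a script. Its argument "motion" is a list of rows, each a list of 2 entries, a list of its own where there are three numbers: the shift along the world's x, y, z in mm, then the turn, a rotation vector about the world's x, y, z in rad. A call has 1 to 12 rows; each row is the pose to reach, as a shift and turn from the pose commanded when the call began; what a row does not reach only later rows make up. A row lasts 1/8 s, in which the tool goes at most 62.5 mm and 10.7 degrees, less where a joint would pass 70% of its speed; a pose out of reach is approached as far as the arm can. A call with a gripper value outside its range is refused whole. "jaw" is the finger opening in mm, from 0 to 85.4, set as the call begins (left out, the last holds). The fingers move at their own pace and stop on an object; "grip_force" is the grip in N (left out, the last holds). Time passes only in rows, so rows that repeat a pose let the fingers close. It gives the time, the measured TCP pose, the force and the opening at its end, in the units of the state.
- observe(): the state, without advancing time (a new reading comes with each control period).
- grab_frame(name): name is "side" or "top"; returns a dict with "frame" (480x640x3 uint8, red, green, blue), "fx", "fy", "cx", "cy" (pixels), "T" (4x4, takes a point from camera to world coordinates). Camera axes: x right, y down, z forward; pixel columns grow to the right and rows downward; lengths in m; the calibration is good to about 2 mm. A picture is of the moment at which its call begins. There is no depth.
- job_done(): hands the job in, once; it reports no verdict.
Trained networks look in the newest picture that a camera, given by its name, has taken for a name from the list of things; names that differ only in an ending like _2 or _b are one class to them, and where a whole thing is asked for, a point or a joint stands for the part that bears it (a point fixed in the world has none). Each returns a list of dicts, best first, with "score" (0 to 1); they miss things now and then, are a little off and sometimes report something else, mostly with a low value. They report only what shows in the picture. A call takes as long as a camera call.
- outline_of(label, camera): "pixels" (480x640 bool, what is visible of it) and "pixel" ([column, row] in pixels, amid what is visible of it).
The state is a dict: "clock": time; "qpos": joint angles; "qd": joint speeds; "joint_efforts": joint torques, N m; "position": TCP position; "tool_rot": TCP orientation; "force": force on the tool from outside, world axes, zero at the start; "moment": the same for the moment, N m; "grip_width": finger opening in m.
Only numpy, scipy, OpenCV 4.12 (cv2) and the standard library are available. Lean on these libraries where they do the work, as an engineer would, in place of code of your own. Each camera call takes 0.05 s, during which the arm holds its last target.

### The job

Close the aluminium casting mould under the curing lamp: push its sliding half fully home against the fixed half, then lay the latch's claw down over its keeper while the lever still stands up, then swing the lever down past centre until it lies fully flat and the latch holds the mould tight. The lamp bar hangs low over the latch, so work with a tilted hand; do not knock the lamp, and leave the things around the mould where they are.

Things in the scene. Friction and masses are not known exactly. Their poses are not given: they have to be found in the camera images.
- jig: The mould fixture, fixed: dark steel base plate (12 mm thick, x -60 to 70, y -165 to 145 mm) with two aluminium halves, both 100 mm wide in x, tops 70 mm above the table, parting face at y = 0 when shut. Origin on the table under it. z up; y runs from the sliding half (y < 0) to the fixed half (y 0 to 125 mm); x points away from the robot. Yaw up to 0.3 rad.
- slide_half (a joint): Position of the sliding half (100 mm long in y, spans z 14 to 70 mm): 0 = shut against the fixed half, up to 0.040 m open, towards the jig's -y. Slides stiffly (about 3 N) and stays where it is left. With it open the claw cannot reach over the keeper.
- push_face (a point): Centre of the flat end face of the sliding half that looks to the jig's -y, 50 mm above the table; pushing here towards the jig's +y shuts the mould. It moves with the half. The base plate's top is 38 mm below it.
- keeper (a point): Keeper seat on top of the sliding half: where the centre of the claw's crossbar lies when hooked, 85 mm above the table. A steel block 26 mm wide, 42 mm long (13 mm to +y, 29 mm to -y of here), 10 mm high, carries a lip 26 mm wide, 4 mm thick on the +y side of this point; its top leans 25 degrees to -y and is 10 mm above this point. The crossbar must drop in on the -y side of the lip.
- latch_pivot (a point): Centre of the lever's hinge pin (along the jig's x), in a bracket on the fixed half, 25 mm from the parting face and 90 mm above the table; fixed to the jig.
- latch_lever (a joint): Lever angle: 0 = closed, flat, pointing to the jig's +y; pi/2 upright; up to 2.15 leaning to the keeper side. Steel bar 8 mm thick, reaching 96 mm from the pivot, 24 mm wide from 36 mm out. Friction 0.1 N m holds it where left. With the claw hooked it takes up to 0.3 N m, passes centre at about 0.27 rad, then stays down. Swung faster than about 3 rad/s it may flip the claw off the keeper.
- lever_tip (a point): Free end of the lever, 96 mm from the pivot.
- claw_hinge (a joint): Angle of the claw relative to the lever. The claw stands (this value minus the lever angle) above the horizontal, pointing to the jig's -y. Its pin is on the lever, 24 mm from the lever pivot, 0.21 rad below the line from pivot to tip (as seen closed). Light friction (0.034 N m) holds it when it stands steeply; below about 50 degrees it sinks by its own weight and rests on the keeper.
- claw (a joint): Stretch of the spring in the claw (m): 0 when slack, about 0.006 when the latch is hooked and closed (3500 N/m).
- claw_bar (a point): Centre of the claw's crossbar, a round bar 7 mm thick and 38 mm long along the jig's x, 97.5 mm from the claw's pin. Two side arms, 6 mm thick, 38 mm apart, join it to the pin on either side of the lever; the lever passes between them.
- claw_tab (a point): On the finger tab of the claw (on its upper side when the claw lies down): a plate 24 mm wide, 4 mm thick that sticks out 24 mm beyond the crossbar, in line with the arms; this point lies 14 mm beyond the crossbar. Push it to -y and down to lay the claw over the keeper. With the claw seated it is about 16 mm above the half's top.
- lamp_edge (a point): Middle of the lower edge, on the robot's side, of the white lamp bar above the mould: the bar spans jig x 5 to 45, y -145 to 145, z 240 to 270 mm, on two 14 mm round posts at x 62, y -125 and 130 mm. A hand coming straight down on the latch runs into it.
- lamp: The lamp with its posts (origin is that of the jig). Fixed.
- spatula_mid (a point): A spatula lying on the table on the robot's side of the jig, 200 mm long (bystander).
- jar_mid (a point): Centre of a glass jar with a metal lid, 64 mm across, 75 mm tall, to the jig's +y (bystander).
- tray_mid (a point): Centre of a shallow aluminium tray 130 x 100 x 22 mm, to the jig's -y (bystander).
- cap_center (a point): Centre of a standing aluminium cap, 36 mm across, 45 mm tall, at the jig's near corner on the -y side (bystander).

How it is judged:
On the way, in this order (a step that is already met when the one before it is completed fails the run):
1. the sliding half is pushed home (gap under 3 mm), the claw still up (value of joint slide_half below 0.003 m and z of claw_bar in the frame of keeper above 0.008 m), for 0.1 s.
2. the claw's crossbar lies behind the keeper's lip, below its top, with the lever still up (z of claw_bar in the frame of keeper below 0.003 m and y of claw_bar in the frame of keeper between -0.025 and 0.004 m and value of joint latch_lever above 1 rad), for 0.1 s.
At the end, for the whole second after the job is handed in: The lever lies flat (within 0.08 rad of closed) and still, the claw's crossbar sits in the keeper (within 6 mm of its seat) with its spring stretched by more than 3 mm, and the mould is shut to within 3 mm (value of joint latch_lever below 0.08 rad and value of joint claw above 0.003 m and value of joint slide_half below 0.003 m and distance between claw_bar and keeper below 0.006 m and velocity of joint latch_lever between -0.05 and 0.05 rad/s); the robot touches nothing.
It fails at once if the lamp is knocked (over 10 N) (contact force between lamp and anything else above 10 N).
It fails at once if a bystander is moved more than 30 mm (distance of any of spatula_mid, jar_mid, tray_mid, cap_center from where it was at the start of the episode above 0.03 m).
It also fails if it takes over 54 s, if anything falls off the work surface, if the arm or the gripper's body presses on something with over 40 N, if the wrist force passes 120 N, or if a joint passes its speed limit or range.

## Working session

There is one attempt and no reset: what is moved stays moved. The work goes in short steps, Python scripts to look and compute and a tool call to move; the robot and the scene stay as the last step left them, time stands still between calls to the robot, and variables do not carry over. Pictures are saved under pics/ and viewed, and the job is handed in when it is done.

Besides the shell and the picture viewer there is one more tool, called after ">>>" as name(argument=value, ...), one argument or row to a line, values as JSON. move_arm: Moves the arm, as the interface text tells. Its arguments: {"type":"object","properties":{"motion":{"type":"array"},"jaw":{"type":"number"},"grip_force":{"type":"number"}},"required":["motion"]}

```bash
mkdir -p pics; ls
python3 - <<'E'
from workcell import *
import cv2,numpy as np
print(observe(), tips_ahead)
for n in("side","top"):
    f=grab_frame(n); cv2.imwrite(f"pics/{n}0.png",f["frame"][:,:,::-1]); print(n,f["fx"],f["fy"],f["cx"],f["cy"],np.round(f["T"],4).tolist())
    for l in ["push_face","keeper","latch_pivot","lever_tip","claw_bar","claw_tab","lamp_edge","jar_mid","cap_center","tray_mid","spatula_mid","jig"]:
        r=outline_of(l,n)
        print(l,[(round(x["score"],2),np.round(x["pixel"]).tolist(),int(x["pixels"].sum())) for x in r[:2]])
E
```

```text
pics
{'clock': 0.0, 'qpos': array([ 1.1378081 ,  0.52203267, -0.0363463 ,  1.59998517,  0.02120413,
        1.02109431, -0.1128104 ]), 'qd': array([ 0.001529  , -0.00032332,  0.00164095, -0.00098542, -0.00032664,
        0.00220797, -0.00253628]), 'joint_efforts': array([ 1.17442210e-04, -9.27134943e+01,  1.98042825e+00, -3.69938457e+01,
        1.78204273e-02,  8.11594364e-03, -7.92558978e-06]), 'position': array([ 0.22167217, -0.58404743,  0.25572205]), 'tool_rot': array([-3.14046071e+00,  7.44715980e-05,  3.62786031e-01]), 'force': array([ 0.62819851, -0.2926589 ,  0.0785845 ]), 'moment': array([-0.01277646,  0.05142726, -0.01535426]), 'grip_width': 0.08513595265247506} 0.025
side 519.5177991135761 519.5177991135761 322.59177495949547 245.15857611055472 [[0.8874, -0.3893, 0.2469, 0.3311], [-0.4609, -0.7413, 0.4879, -0.458], [-0.0069, -0.5467, -0.8373, 0.9542], [0.0, 0.0, 0.0, 1.0]]
push_face [(0.81, [343.0, 305.0], 3175)]
keeper [(0.66, [324.0, 232.0], 231), (0.62, [344.0, 305.0], 3337)]
latch_pivot [(0.79, [335.0, 266.0], 14441)]
lever_tip [(0.73, [324.0, 243.0], 542), (0.4, [269
[... 475 characters left out ...]
1652667115 240.6635257208853 [[-0.0033, -0.9951, 0.0989, 0.4402], [-0.9997, 0.0059, 0.0255, -0.0079], [-0.0259, -0.0988, -0.9948, 1.2009], [0.0, 0.0, 0.0, 1.0]]
push_face [(0.78, [359.0, 233.0], 1583)]
keeper [(0.79, [360.0, 234.0], 1502), (0.2, [336.0, 226.0], 8800)]
latch_pivot []
lever_tip [(0.61, [328.0, 230.0], 265), (0.15, [471.0, 231.0], 2415)]
claw_bar [(0.68, [331.0, 228.0], 63)]
claw_tab [(0.56, [336.0, 226.0], 8833)]
lamp_edge [(0.67, [330.0, 207.0], 3510)]
jar_mid [(0.9, [242.0, 228.0], 667)]
cap_center [(0.61, [329.0, 290.0], 1313), (0.51, [434.0, 284.0], 247)]
tray_mid [(0.91, [470.0, 229.0], 2484), (0.52, [362.0, 238.0], 1613)]
spatula_mid []
jig [(0.72, [335.0, 227.0], 8823)]
```

View pics/side0.png

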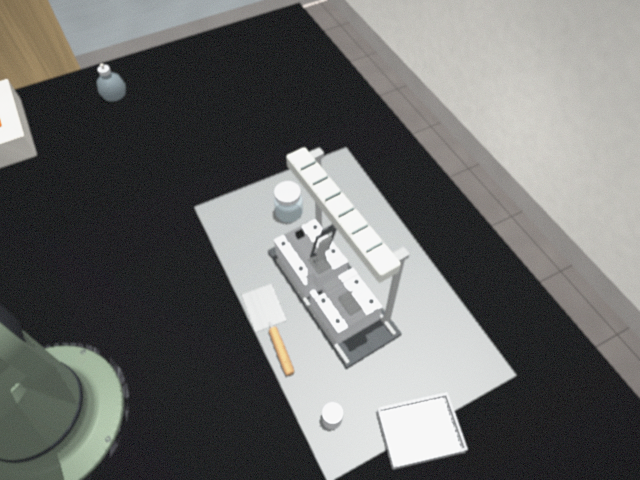

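View pics/top0.png

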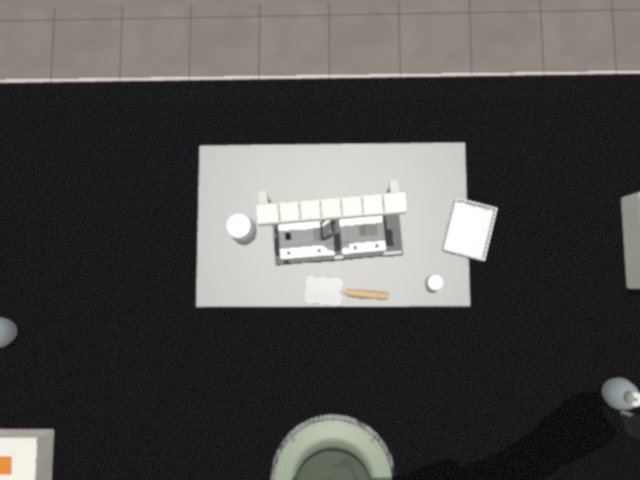

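Run:
```python
import cv2
a=cv2.imread("pics/side0.png")[130:390,230:430]; cv2.imwrite("pics/side0z.png",cv2.resize(a,None,fx=2.3*1,fy=2.3,interpolation=cv2.INTER_CUBIC))
a=cv2.imread("pics/top0.png")[170:310,220:510]; cv2.imwrite("pics/top0z.png",cv2.resize(a,None,fx=2.7,fy=2.7,interpolation=cv2.INTER_CUBIC))
```

```text
(no output)
```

View pics/side0z.png

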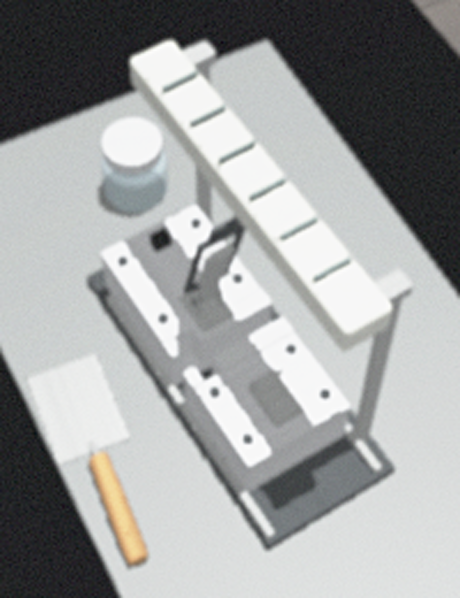

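View pics/top0z.png

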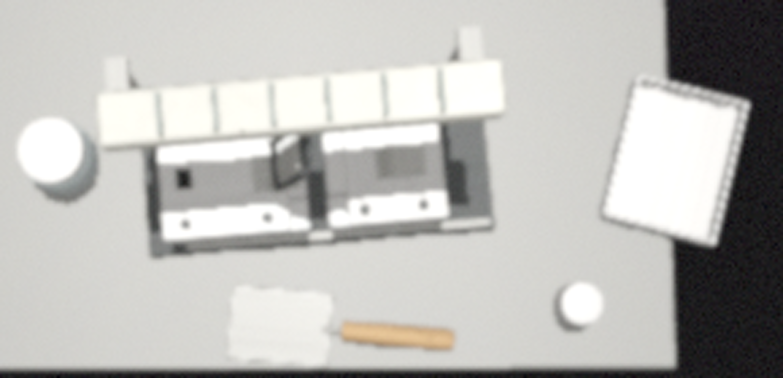

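```bash
cat > h.py <<'E'
import numpy as np
CAM={"side":(519.518,322.592,245.159,np.array([[0.8874,-0.3893,0.2469,0.3311],[-0.4609,-0.7413,0.4879,-0.458],[-0.0069,-0.5467,-0.8373,0.9542],[0,0,0,1]])),
"top":(493.407,322.313,240.664,np.array([[-0.0033,-0.9951,0.0989,0.4402],[-0.9997,0.0059,0.0255,-0.0079],[-0.0259,-0.0988,-0.9948,1.2009],[0,0,0,1]]))}
def proj(c,P):
    f,cx,cy,T=CAM[c]; P=np.atleast_2d(P); q=(P-T[:3,3])@T[:3,:3]
    return np.c_[f*q[:,0]/q[:,2]+cx,f*q[:,1]/q[:,2]+cy]
def ray(c,u):
    f,cx,cy,T=CAM[c]; d=T[:3,:3]@np.array([(u[0]-cx)/f,(u[1]-cy)/f,1]); return T[:3,3],d
def j2w(p,P):
    x,y,a=p[:3]; c,s=np.cos(a),np.sin(a); P=np.atleast_2d(P)
    return np.c_[x+c*P[:,0]-s*P[:,1],y+s*P[:,0]+c*P[:,1],P[:,2]]
def w2j(p,P):
    x,y,a=p[:3]; c,s=np.cos(a),np.sin(a); P=np.atleast_2d(P); d=P-[x,y,0]
    return np.c_[c*d[:,0]+s*d[:,1],-s*d[:,0]+c*d[:,1],P[:,2]]
sz=lambda u,v:(u/2.3+230-.28,v/2.3+130-.28)
tz=lambda u,v:(u/2.7+220-.3,v/2.7+170-.3)
E
cat > fit.py <<'E'
from h import *
from scipy.optimize import least_squares
O=[("side",(-60,-165,12),sz(267,543)),("side",(70,-165,12),sz(394,466)),
("side",(5,-145,270),sz(347,333)),("side",(45,-145,270),sz(390,304)),("side",(5,145,270),sz(130,60)),("side",(45,145,270),sz(175,41)),
("top",(-60,-165,12),tz(495,226)),("top",(-60,145,12),tz(152,255)),
("top",(5,-145,270),tz(504,113)),("top",(45,-145,270),tz(501,60)),("top",(5,145,270),tz(102,147)),("top",(45,145,270),tz(98,94)),
("side",(-50,125,70),sz(101,248)),("side",(-50,0,70),sz(177,355)),("top",(-50,125,70),tz(162,240))]
def res(p):
    return np.concatenate([proj(c,j2w(p,np.array(P)/1e3))[0]-u for c,P,u in O])
r=least_squares(res,[.55,0,0],loss="soft_l1"); print(r.x); 
for o,e in zip(O,res(r.x).reshape(-1,2)): print(o[0],o[1],np.round(e,1))
np.save("p.npy",r.x)
E
python3 fit.py
```

```text
[ 0.57044347 -0.00258471  0.07442414]
side (-60, -165, 12) [0.6 0.8]
side (70, -165, 12) [1.2 0.3]
side (5, -145, 270) [-0.2 -0.3]
side (45, -145, 270) [2.4 0.4]
side (5, 145, 270) [-0.1 -1.7]
side (45, 145, 270) [-0.3 -2.2]
top (-60, -165, 12) [0.  1.5]
top (-60, 145, 12) [-1.2  0.9]
top (5, -145, 270) [1.5 0.6]
top (45, -145, 270) [ 0.6 -0.5]
top (5, 145, 270) [-1.4  0.3]
top (45, 145, 270) [-1.3 -0.7]
side (-50, 125, 70) [0.4 0.8]
side (-50, 0, 70) [-1.6 -0.3]
top (-50, 125, 70) [0.4 0.2]
```

```bash
cat > ov.py <<'E'
from h import *
import cv2
def seg(img,cam,p,A,B,col,k,off):
    u=proj(cam,j2w(p,np.array([A,B])/1e3)); u=(u-off+.5)*k-.5
    cv2.line(img,tuple(int(v*16) for v in u[0]),tuple(int(v*16) for v in u[1]),col,1,cv2.LINE_AA,4)
def box(img,cam,p,lo,hi,col,k,off):
    import itertools
    c=list(itertools.product(*zip(lo,hi)))
    for a in c:
        for b in c:
            if a<b and sum(x!=y for x,y in zip(a,b))==1: seg(img,cam,p,a,b,col,k,off)
def kin(L,e,s=0):
    pv=np.array([25,90.]); tip=pv+96*np.array([np.cos(L),np.sin(L)])
    pin=pv+24*np.array([np.cos(L-.21),np.sin(L-.21)]); d=np.array([-np.cos(e),np.sin(e)])
    return pv,tip,pin,pin+(97.5+s)*d,pin+(97.5+24+s)*d
def overlay(fn,out,cam,p,L,e,sl,k,x0,y0,w,h,ky=-53):
    a=cv2.imread(fn)[y0:y0+h,x0:x0+w]; a=cv2.resize(a,None,fx=k,fy=k,interpolation=cv2.INTER_CUBIC); off=np.array([x0,y0])
    b=lambda lo,hi,c:box(a,cam,p,lo,hi,c,k,off)
    b((-50,0,14),(50,125,70),(0,255,0)); b((-50,-100-sl,14),(50,-sl,70),(255,255,0))
    b((-13,ky-29-sl,70),(13,ky+13-sl,80),(255,0,255)); b((-13,ky+0-sl,80),(13,ky+4-sl,95),(255,0,255))
    pv,tip,pin,bar,tab=kin(L,e)
    for x in(-12,12): seg(a,cam,p,(x,*pv),(x,*tip),(0,0,255),k,off)
    seg(a,cam,p,(-12,*tip),(12,*tip),(0,0,255),k,off)
    for x in(-19,19): seg(a,cam,p,(x,*pin),(x,*bar),(0,200,255),k,off)
    seg(a,cam,p,(-19,*bar),(19,*bar),(0,200,255),k,off)
    for x in(-12,12): seg(a,cam,p,(x,*bar),(x,*tab),(0,200,255),k,off)
    seg(a,cam,p,(-12,*tab),(12,*tab),(0,200,255),k,off)
    cv2.imwrite(out,a)
E
python3 - <<'E'
from ov import *
p=np.load("p.npy")
a=cv2.imread("pics/side0.png")[210:370,260:410]; cv2.imwrite("pics/raw0.png",cv2.resize(a,None,fx=3.7,fy=3.7,interpolation=cv2.INTER_CUBIC))
overlay("pics/side0.png","pics/o1.png","side",p,1.57,1.9,30,3.7,260,210,150,160)
E
```

```text
(no output)
```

View pics/raw0.png

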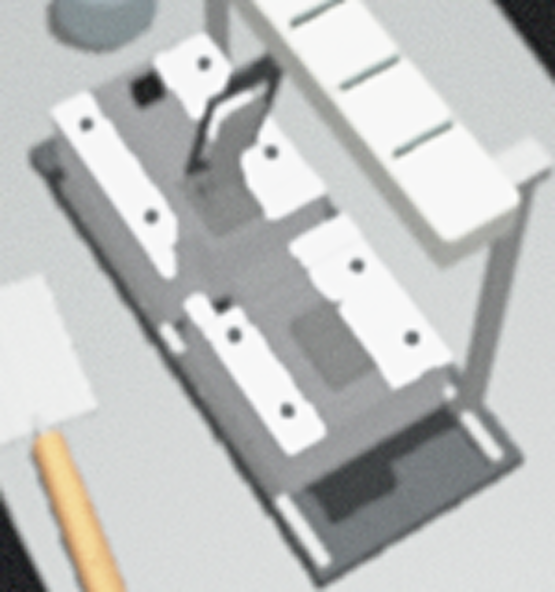

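View pics/o1.png

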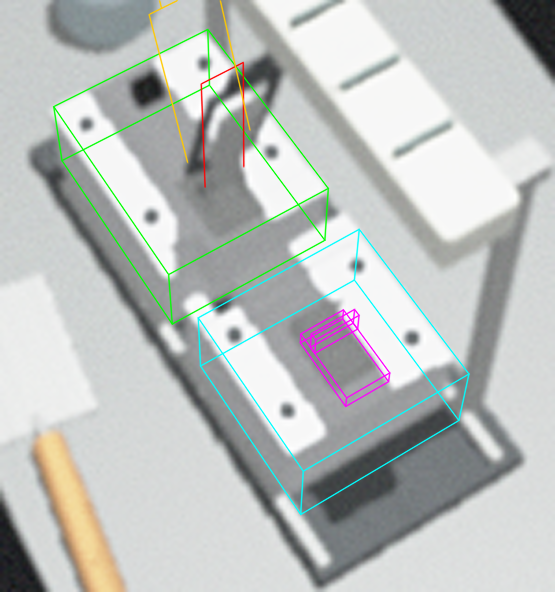

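Run:
```python
from ov import *
p=np.load("p.npy")
i=0
for L,e,s,ky in [(1.9,1.3,15,-53),(2.1,1.45,18,-49)]:
    i+=1;overlay("pics/side0.png",f"pics/q{i}.png","side",p,L,e,s,2.6,260,210,150,160,ky)
    overlay("pics/top0.png",f"pics/t{i}.png","top",p,L,e,s,2.6,260,180,150,110,ky)
R=[np.hstack([cv2.imread(f"pics/q{i}.png") for i in(1,2)]),np.hstack([cv2.imread(f"pics/t{i}.png") for i in(1,2)])]
cv2.imwrite("pics/o2.png",R[0]);cv2.imwrite("pics/o2t.png",R[1])
```

```text
(no output)
```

View pics/o2.png

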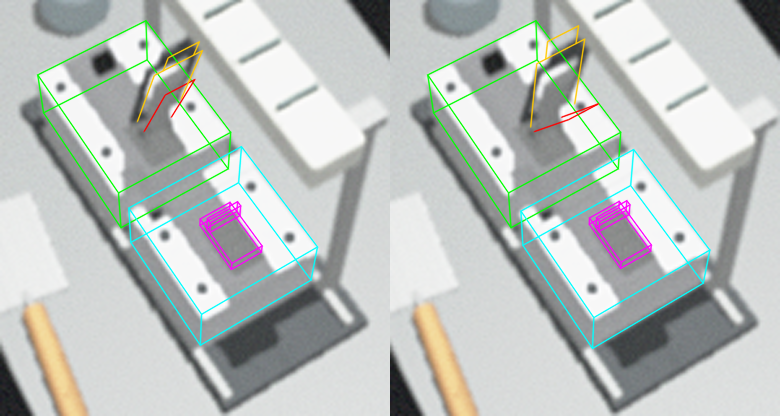

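View pics/o2t.png

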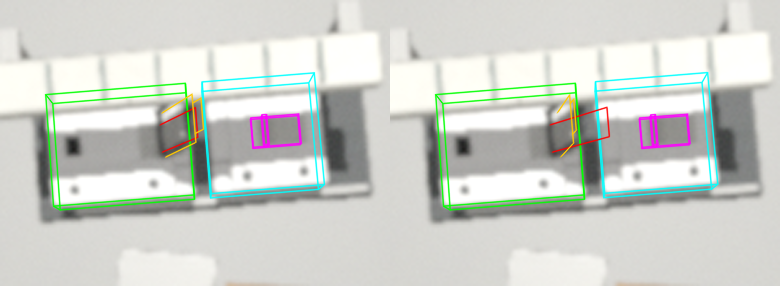

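Run:
```python
import cv2,numpy as np
from workcell import *
a=cv2.imread("pics/side0.png")[218:263,305:345]; b=cv2.imread("pics/top0.png")[205:250,310:355]
z=lambda a:cv2.resize(a,None,fx=9,fy=9,interpolation=cv2.INTER_CUBIC)
cv2.imwrite("pics/z1.png",np.hstack([z(a),z(b)]))
```

```text
(no output)
```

View pics/z1.png

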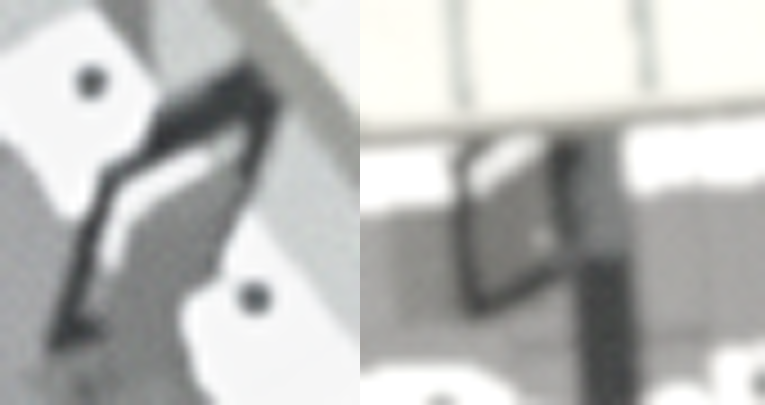

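```bash
cat > fit2.py <<'E'
from ov import *
from scipy.optimize import least_squares
p=np.load("p.npy")
S=lambda u,v:np.array([305+u/9-.45,218+v/9-.45]); Tt=lambda u,v:np.array([310+(u-360)/9-.45,205+v/9-.45])
def pred(q):
    pv,tip,pin,bar,tab=kin(q[0],q[1]); pp=p+np.array([q[2],q[3],0])
    W=lambda c,x,yz:proj(c,j2w(pp,np.array([x,*yz])/1e3))[0]
    return [W("side",-19,bar)-S(112,178),W("side",19,bar)-S(270,112),W("side",-12,tab)-S(160,105),W("side",12,tab)-S(250,68),W("side",-19,pin)-S(67,325),
     W("side",-12,tip)-S(130,232),W("top",-19,bar)-Tt(565,260),W("top",-19,pin)-Tt(478,300)]
for L0 in(1.6,2.):
    r=least_squares(lambda q:np.concatenate(pred(q)+[q[2:]*500]),[L0,1.4,0,0],loss="soft_l1"); print(r.x,r.cost); print(np.round(pred(r.x),1).tolist())
    print([np.round(k,0).tolist() for k in kin(*r.x[:2])])
E
python3 fit2.py
```

```text
[ 1.82227720e+00  1.32021799e+00 -1.23474728e-03  2.01689289e-04] 9.685758335111132
[[0.0, -0.4], [1.0, -2.5], [-0.1, 0.7], [1.8, -1.3], [-0.8, 2.1], [1.3, -0.6], [0.6, 1.6], [-0.5, 2.7]]
[[25.0, 90.0], [1.0, 183.0], [24.0, 114.0], [-0.0, 208.0], [-6.0, 232.0]]
[ 1.82227720e+00  1.32021799e+00 -1.23474729e-03  2.01689719e-04] 9.685758335111208
[[0.0, -0.4], [1.0, -2.5], [-0.1, 0.7], [1.8, -1.3], [-0.8, 2.1], [1.3, -0.6], [0.6, 1.6], [-0.5, 2.7]]
[[25.0, 90.0], [1.0, 183.0], [24.0, 114.0], [-0.0, 208.0], [-6.0, 232.0]]
```

```bash
cat > plan.py <<'E'
from h import *
from scipy.spatial.transform import Rotation as Ro
p=np.load("p.npy")
p=p+np.array([-0.0006,0,0])
def Rt(th,phi=0): # tool tilt th toward jig +x
    return Ro.from_euler("z",p[2])*Ro.from_euler("y",-th)*Ro.from_euler("x",np.pi)
def tcp(tip,th): return j2w(p,np.array(tip)/1e3)[0]-.025*Rt(th).as_matrix()[:,2]
def delta(tip,th,pos,rpy):
    d=(tcp(tip,th)-pos)*1e3; w=(Rt(th)*Ro.from_euler("xyz",rpy).inv()).as_rotvec()
    return np.round(d,1).tolist(),np.round(w,4).tolist()
def tipj(pos,rpy):
    return np.round(w2j(p,pos+.025*Ro.from_euler("xyz",rpy).as_matrix()[:,2])[0]*1e3,1)
E
python3 - <<'E'
from plan import *
for n,px,z in[("cap",(434,284),.045),("traycorner",(443,250),.022),("traytop",(457,199),.022),("jar",(242,228),.07),("spat end",(388,294),.01)]:
    o,d=ray("top",px); P=o+d*(z-o[2])/d[2]; print(n,P.round(3),np.round(w2j(p,P)*1e3))
from workcell import *
s=observe(); print(tcp((-12,-155,140),.785),delta((-12,-155,140),.785,s["position"],s["tool_rot"]))
print(tipj(s["position"],s["tool_rot"]))
E
```

```text
cap [ 0.453 -0.237  0.045] [[-134. -225.   45.]]
traycorner [ 0.533 -0.265  0.022] [[ -56. -259.   22.]]
traytop [ 0.656 -0.302  0.022] [[  64. -305.   22.]]
jar [0.583 0.207 0.07 ] [[ 29. 208.  70.]]
spat end [ 0.429 -0.134  0.01 ] [[-150. -121.   10.]]
[ 0.55178007 -0.15936181  0.15768471] ([330.0, 425.0, -98.6], [0.1708, -0.7688, -0.2734])
[-390.3 -554.3  231.3]
```

>>> move_arm(
  motion=[
    [[30,40,0],[0.02,-0.09,-0.03]],
    [[70,85,0],[0.04,-0.2,-0.07]],
    [[110,130,-10],[0.07,-0.33,-0.11]],
    [[150,175,-20],[0.1,-0.46,-0.15]],
    [[190,220,-35],[0.12,-0.58,-0.2]],
    [[230,265,-50],[0.15,-0.69,-0.24]],
    [[265,310,-65],[0.1708,-0.7688,-0.2734]],
    [[295,350,-80],[0.1708,-0.7688,-0.2734]],
    [[315,380,-98],[0.1708,-0.7688,-0.2734]],
    [[325,395,-98],[0.1708,-0.7688,-0.2734]],
    [[325,395,-98],[0.1708,-0.7688,-0.2734]],
  ],
  jaw=0,
)

```text
clock: 2.68
position: [0.5546, -0.2372, 0.224]
tool_rot: [-3.08, -0.716, 0.079]
force: [-0.4, -0.8, 0.6]
grip_width: 0.0003
```

```bash
cat > st.py <<'E'
from plan import *
from workcell import *
s=observe(); print("t",s["clock"],"pos",s["position"].round(4),"rpy",s["tool_rot"].round(3),"F",s["force"].round(1),"tip jig",tipj(s["position"],s["tool_rot"]),"grip",round(s["grip_width"],4)); print(s["qpos"].round(2))
import cv2,sys
if len(sys.argv)>1:
    f=grab_frame("side"); cv2.imwrite(f"pics/{sys.argv[1]}.png",cv2.resize(f["frame"][100:420,180:500,::-1],None,fx=1.85,fy=1.85,interpolation=cv2.INTER_CUBIC))
E
python3 st.py a1; python3 -c "
import workcell;print(workcell.tips_ahead)"
```

```text
t 2.675 pos [ 0.5546 -0.2372  0.224 ] rpy [-3.08  -0.716  0.079] F [-0.4 -0.8  0.6] tip jig [ -16.3 -231.2  205.1] grip 0.0003
[ 1.02  0.48 -0.64  2.12 -1.26  0.16  0.26]
0.025
```

View pics/a1.png

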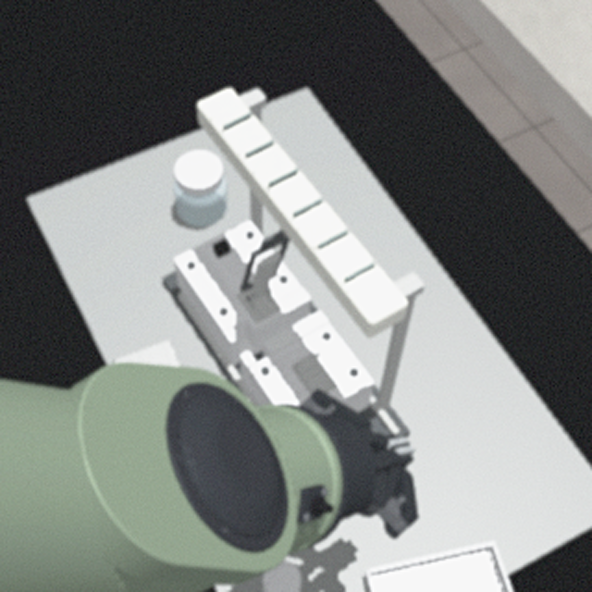

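```bash
cat > fk.py <<'E'
import numpy as np
from scipy.spatial.transform import Rotation as Ro
D=[([1.1378081,0.52203267,-0.0363463,1.59998517,0.02120413,1.02109431,-0.1128104],[0.22167217,-0.58404743,0.25572205],[-3.14046071,7.4e-05,0.362786])]
def chain(q,sg=(1,)*7):
    R=Ro.identity(); out=[]
    for i,(a,x) in enumerate(zip("zyzyzyz",q)):
        R=R*Ro.from_euler(a,x*sg[i]); out.append(R)
    return out
E
python3 - <<'E'
from fk import *
from workcell import observe
s=observe(); print(s["qpos"].tolist(),s["position"].tolist(),s["tool_rot"].tolist())
D.append((s["qpos"],s["position"],s["tool_rot"]))
for sg in [(1,)*7]:
    A=[];B=[]
    for q,P,r in D:
        C=chain(q); R=Ro.from_euler("xyz",r)
        off=(C[6].inv()*R); print(off.as_rotvec())
        # pos = h z + a C1 z + b C3 z + c C6 z
        z=np.array([0,0,1.]); 
        print(np.arctan2(P[1],P[0]))
E
```

```text
[1.0172129729701223, 0.4806474717339499, -0.6399565997332144, 2.1176841100604356, -1.2629061536276798, 0.16190225461076638, 0.26375695667604115] [0.5552870173814936, -0.23611531001993272, 0.22415609790174823] [-3.079660788339792, -0.7161811619531282, 0.08032882895618187]
[ 1.83762682e-03 -1.83685821e-03 -2.29636777e+00]
-1.2080471325103757
[ 0.18295665 -0.18295665 -1.68453579]
-0.4020511250639496
```

Run:
```python
from fk import *
from workcell import observe
import itertools
from scipy.optimize import least_squares
s=observe(); D.append((s["qpos"],s["position"],s["tool_rot"]))
res=[]
for sg in itertools.product((1,-1),repeat=7):
  if sg[1]<0: continue
  def f(v):
    e=[]
    for q,P,r in D:
        C=chain(np.array(q),sg); L=Ro.from_euler("z",v[0])
        M=L*C[6]*Ro.from_euler("z",v[1])
        e+=list((M.inv()*Ro.from_euler("xyz",r)).as_rotvec())
        z=np.array([0,0,1.])
        X=v[2]*z+L.apply(v[3]*C[1].apply(z)+v[4]*C[3].apply(z)+v[5]*C[6].apply(z)+v[6]*C[5].apply([1,0,0]))
        e+=list((X-P)*3)
    return np.array(e)
  b=min((least_squares(f,[-2.356,y0,.3,.4,.4,.25,0]) for y0 in(0,2,4)),key=lambda r:r.cost)
  res.append((b.cost,sg,b.x.round(4),f(b.x).round(3)))
res.sort(key=lambda r:r[0])
for r in res[:6]: print(r[0],r[1],r[2],r[3])
```

```text
0.0016970075000776188 (-1, 1, -1, 1, -1, 1, -1) [-0.0791  1.5015  0.0228  0.7338  0.422   0.1853  0.0986] [-0.    -0.    -0.01   0.018  0.001 -0.009  0.052 -0.002  0.01  -0.004
  0.005  0.009]
0.02418030261090925 (1, 1, -1, 1, -1, 1, -1) [-2.2981  1.4602 -1.6868  2.0373  0.4999 -0.4304  0.8146] [-0.    -0.     0.088  0.041  0.005 -0.021  0.173 -0.003 -0.088 -0.007
  0.013  0.021]
0.1347607273156148 (-1, 1, -1, 1, -1, 1, 1) [-0.1085  1.3248  0.413   0.4354  0.4538  0.2938 -0.0192] [ 0.    -0.     0.363 -0.021 -0.001  0.01   0.07  -0.015 -0.363  0.004
 -0.006 -0.01 ]
0.15318447542976088 (-1, 1, 1, 1, 1, 1, 1) [-3.4618 -1.4249  9.8025 -7.2462  0.3545  3.0635 -2.7041] [ 0.002 -0.    -0.326 -0.076 -0.033  0.041 -0.287  0.021  0.326 -0.001
  0.028 -0.041]
0.23097293158691404 (1, 1, -1, 1, -1, 1, 1) [-2.3245  1.2866 -1.3818  1.8011  0.5289 -0.3515  0.7244] [ 0.    -0.     0.461  0.005  0.    -0.003  0.189 -0.037 -0.461 -0.001
  0.002  0.003]
0.4958421738861784 (-1, 1, 1, 1, -1, 1, -1) [-3.3997 -2.4384  2.9138 -1.893   0.4419  0.7835  0.0465] [ 0.019 -0.032  0.546 -0.215 -0.045  0.009 -0.333  0.483 -0.546  0.014
  0.012 -0.009]
```

Run:
```python
from fk import *
from workcell import observe
s=observe(); D.append((s["qpos"],s["position"],s["tool_rot"]))
sg=(-1,1,-1,1,-1,1,-1)
for q,P,r in D:
    C=chain(np.array(q),sg); print((C[6].inv()*Ro.from_euler("xyz",r)).as_rotvec())
    # position in shoulder (q1) frame
    print(C[0].inv().apply(P), C[0].inv().apply(P-0.0*C[6].apply([0,0,1])))
```

```text
[-3.55755434e-07  3.78109212e-07  1.57079636e+00]
[ 0.62315954 -0.04384225  0.25572205] [ 0.62315954 -0.04384225  0.25572205]
[4.93259093e-16 7.70717333e-17 1.57079633e+00]
[0.49278647 0.34821775 0.2241561 ] [0.49278647 0.34821775 0.2241561 ]
```

Run:
```python
from plan import *
from workcell import observe
s=observe()
# commanded pose at the end of last call vs measured: commanded = start + delta
P0=np.array([0.22167217,-0.58404743,0.25572205])+np.array([.325,.395,-.098]); R0=Ro.from_rotvec([.1708,-.7688,-.2734])*Ro.from_euler("xyz",[-3.14046,0,.362786])
print("vs commanded",delta((-12,-165,130),.52,P0,R0.as_euler("xyz")))
print("vs measured",delta((-12,-165,130),.52,s["position"],s["tool_rot"]))
```

```text
vs commanded ([11.1, 20.1, -6.0], [-0.0206, 0.2641, -0.0007])
vs measured ([2.5, 67.2, -72.5], [-0.0656, 0.1916, -0.0418])
```

>>> move_arm(
  motion=[
    [[0,0,0],[-0.02,0.15,0]],
    [[0,0,0],[-0.02,0.26,0]],
    [[0,0,0],[-0.02,0.26,0]],
  ],
)

```text
clock: 3.1
position: [0.5574, -0.2351, 0.2166]
tool_rot: [-3.063, -0.528, 0.082]
force: [0.3, 0.3, -0.9]
grip_width: -0.0001
```

```bash
python3 st.py; python3 -c "
from workcell import observe
s=observe();print(s['qpos'].tolist(),s['position'].tolist(),s['tool_rot'].tolist())"
```

```text
t 3.1 pos [ 0.5574 -0.2351  0.2166] rpy [-3.063 -0.528  0.082] F [ 0.3  0.3 -0.9] tip jig [ -17.2 -228.9  195. ] grip -0.0001
[ 0.52  0.43 -0.07  2.02 -0.86  0.4  -0.25]
[0.523750332612345, 0.4266460665009806, -0.07413459294318668, 2.0240929785654407, -0.8641229662675588, 0.4026400334286334, -0.2475735419596601] [0.5573544947080612, -0.23511382521522226, 0.21656252183064556] [-3.0632778340762026, -0.5278518108877228, 0.08194966021054118]
```

```bash
cat > go.py <<'E'
import sys
from plan import *
from workcell import observe
s=observe(); a=[float(v) for v in sys.argv[1:5]]
print(delta(a[:3],a[3],s["position"],s["tool_rot"]),"tip",tipj(s["position"],s["tool_rot"]))
E
python3 go.py -12 -165 120 .52
```

```text
([0.4, 66.2, -74.9], [-0.0682, 0.0025, -0.0467]) tip [ -17.2 -228.9  195. ]
```

>>> move_arm(
  motion=[
    [[0,22,-25],[-0.03,0,-0.02]],
    [[0,44,-50],[-0.07,0,-0.045]],
    [[0,66,-75],[-0.07,0,-0.045]],
    [[0,66,-75],[-0.07,0,-0.045]],
    [[0,66,-75],[-0.07,0,-0.045]],
  ],
)

```text
clock: 3.72
position: [0.564, -0.1753, 0.1558]
tool_rot: [-3.132, -0.503, 0.077]
force: [0.2, -0.5, -0.1]
grip_width: 0.0003
```

```bash
python3 st.py a2; python3 -c "
from workcell import observe
s=observe();print(s['qpos'].tolist(),s['position'].tolist(),s['tool_rot'].tolist())"; python3 go.py -12 -150 50 .52
```

```text
t 3.725 pos [ 0.564  -0.1753  0.1558] rpy [-3.132 -0.503  0.077] F [ 0.2 -0.5 -0.1] tip jig [  -6.6 -171.5  133.9] grip 0.0003
[ 0.35  0.49 -0.07  2.14 -1.26  0.16  0.03]
[0.35187838655638637, 0.4892507729365432, -0.07019790561591704, 2.134998138891374, -1.2631550826554148, 0.16143791470880145, 0.028750916527696214] [0.5639749930910927, -0.17557798592052717, 0.15594768785815807] [-3.1316724047656845, -0.503362857620959, 0.07672297178027421]
([-7.3, 21.6, -84.3], [-0.0074, -0.0172, -0.0072]) tip [  -6.7 -171.8  134. ]
```

View pics/a2.png

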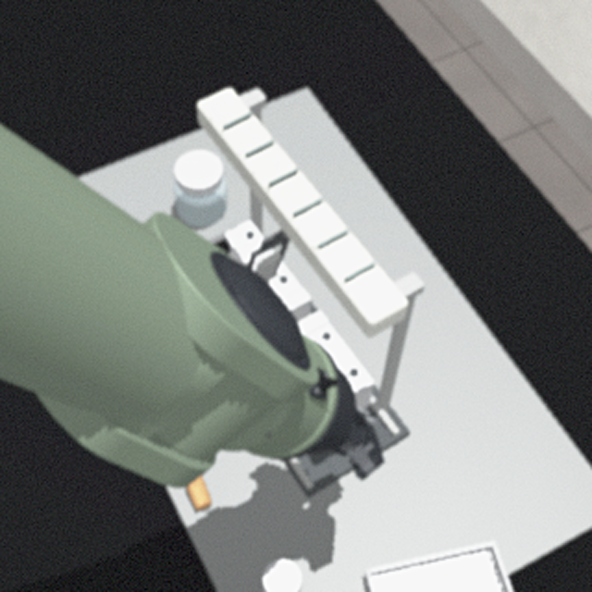

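```bash
cat > fk.py <<'E'
import numpy as np
from scipy.spatial.transform import Rotation as Ro
D=[([1.1378081,0.52203267,-0.0363463,1.59998517,0.02120413,1.02109431,-0.1128104],[0.22167217,-0.58404743,0.25572205]),
([1.0172129729701223, 0.4806474717339499, -0.6399565997332144, 2.1176841100604356, -1.2629061536276798, 0.16190225461076638, 0.26375695667604115],[0.5552870173814936, -0.23611531001993272, 0.22415609790174823]),
([0.523750332612345, 0.4266460665009806, -0.07413459294318668, 2.0240929785654407, -0.8641229662675588, 0.4026400334286334, -0.2475735419596601],[0.5573544947080612, -0.23511382521522226, 0.21656252183064556]),
([0.35187838655638637, 0.4892507729365432, -0.07019790561591704, 2.134998138891374, -1.2631550826554148, 0.16143791470880145, 0.028750916527696214],[0.5639749930910927, -0.17557798592052717, 0.15594768785815807])]
sg=(-1,1,-1,1,-1,1,-1)
def chain(q):
    R=Ro.identity(); out=[]
    for i,(a,x) in enumerate(zip("zyzyzyz",q)):
        R=R*Ro.from_euler(a,x*sg[i]); out.append(R)
    return out
def feats(q):
    C=chain(q); I=np.eye(3); f=[I[2]]
    f+=[C[0].apply(I[0]),C[0].apply(I[1])]
    f+=[C[2].apply(I[0]),C[2].apply(I[1]),C[2].apply(I[2])]
    f+=[C[3].apply(I[0]),C[4].apply(I[0]),C[4].apply(I[1]),C[4].apply(I[2])]
    f+=[C[5].apply(I[0]),C[6].apply(I[2])]
    return np.array(f)
names="h x1 y1 x3 y3 z3 x4 x5 y5 z5 x6 z7".split()
if __name__=="__main__":
    A=np.vstack([feats(q).T for q,_ in D]); b=np.concatenate([P for _,P in D])
    lam=np.array([0 if n in("h","z3","z5","z7") else .003 for n in names])
    v=np.linalg.lstsq(np.vstack([A,np.diag(lam)]),np.r_[b,np.zeros(12)],rcond=None)[0]
    print(dict(zip(names,v.round(4)))); print((A@v-b).round(4)); np.save("fk.npy",v)
E
python3 fk.py
```

```text
{'h': np.float64(0.3199), 'x1': np.float64(-0.0002), 'y1': np.float64(-0.0213), 'x3': np.float64(-0.0002), 'y3': np.float64(-0.0374), 'z3': np.float64(0.5298), 'x4': np.float64(-0.0005), 'x5': np.float64(0.0003), 'y5': np.float64(-0.0004), 'z5': np.float64(0.4206), 'x6': np.float64(-0.0003), 'z7': np.float64(0.3029)}
[-0.  0. -0. -0. -0.  0.  0. -0.  0. -0.  0. -0.]
```

```bash
cat > ik.py <<'E'
from fk import *
from plan import Rt,tcp,p
from scipy.optimize import least_squares
V=np.load("fk.npy")
lo=np.array([-2.91,-.3,-1.5,.17,-1.26,.16,-2.52])+.03; hi=np.array([2.91,2.13,1.42,2.43,4.41,1.93,2.52])-.03
def fkp(q): return feats(q).T@V, chain(q)[6]*Ro.from_euler("z",np.pi/2)
def ik(P,R,q0,w=1e-3,mid=None):
    mid=q0 if mid is None else mid
    def f(q):
        X,Q=fkp(q); return np.r_[(X-P)*5,(R.inv()*Q).as_rotvec(),w*(q-mid)]
    r=least_squares(f,np.clip(q0,lo+1e-3,hi-1e-3),bounds=(lo,hi)); 
    return r.x,np.linalg.norm(r.fun[:6])
E
python3 - <<'E'
from ik import *
rng=np.random.default_rng(0)
for name,tip in [("push",(-12,-150,45)),("push2",(-12,-115,45)),("claw",(0,25,222)),("claw2",(0,-70,165)),("lev",(5,-22,165)),("lev2",(5,100,105))]:
  for th in(.4,.5,.6,.75,.9):
    o=[]
    for flip in(0,np.pi):
      R=Rt(th)*Ro.from_euler("z",flip); P=tcp(tip,th); best={}
      for k in range(14):
        q0=rng.uniform(lo,hi)
        q,e=ik(P,R,q0,0)
        if e<1e-3:
            br="B" if q[4]>1.57 else "A"
            m=np.min(np.minimum(q-lo,hi-q)[[1,3,4,5,6]])
            if br not in best or m>best[br][0]: best[br]=(m,q)
      for b in best: o.append((b,int(flip>0),round(best[b][0],2),best[b][1].round(2).tolist()))
    print(name,th,*o,sep="\n   ")
E
```

```text
push
   0.4
   ('B', 0, np.float64(0.02), [-0.55, 1.39, 1.39, 2.17, 4.36, 1.38, 0.19])
   ('A', 1, np.float64(0.3), [0.93, 0.86, -0.97, 2.1, 1.56, 0.52, 0.51])
   ('B', 1, np.float64(0.3), [0.97, 0.9, -1.03, 2.1, 1.57, 0.58, 0.52])
push
   0.5
   ('B', 0, np.float64(0.16), [-0.54, 1.43, 1.38, 2.24, 4.22, 1.45, 0.28])
   ('B', 1, np.float64(0.24), [1.19, 1.27, -1.45, 2.16, 1.82, 1.01, 0.54])
push
   0.6
   ('B', 0, np.float64(0.14), [0.41, 0.69, -0.18, 2.26, 3.41, 0.37, 1.67])
   ('B', 1, np.float64(0.17), [1.09, 1.01, -1.13, 2.23, 2.1, 0.65, 0.15])
push
   0.75
   ('B', 0, np.float64(0.08), [0.86, 0.85, -0.71, 2.32, 2.93, 0.58, 2.39])
   ('B', 1, np.float64(0.1), [1.18, 1.14, -1.18, 2.3, 2.42, 0.75, -0.0])
push
   0.9
   ('B', 0, np.float64(0.02), [0.79, 0.91, -0.55, 2.38, 3.26, 0.83, 2.13])
   ('B', 1, np.float64(0.04), [1.3, 1.38, -1.29, 2.36, 2.6, 0.9, 0.1])
push2
   0.4
   ('B', 0, np.float64(0.0), [0.04, 0.65, 0.15, 2.17, 4.31, 0.19, 0.59])
   ('B', 1, np.float64(0.27), [1.09, 1.24, -1.46, 2.13, 1.7, 1.08, 0.52])
push2
   0.5
   ('B', 0, np.float64(0.15), [-0.08, 0.69, 0.32, 2.2
[... 2143 characters left out ...]
64, 2.37, 2.6, 0.45, 2.23])
   ('B', 1, np.float64(0.05), [0.94, 0.82, -1.35, 2.35, 2.08, 0.8, -0.19])
lev
   0.9
lev2
   0.4
   ('A', 1, np.float64(0.27), [0.52, 0.82, -1.19, 2.13, 1.51, 0.85, 0.06])
lev2
   0.5
   ('B', 0, np.float64(0.12), [-0.92, 0.69, 0.79, 2.28, 4.23, 0.37, 0.13])
   ('B', 1, np.float64(0.19), [0.58, 0.92, -1.32, 2.21, 1.72, 0.99, -0.09])
lev2
   0.6
   ('B', 0, np.float64(0.09), [-0.06, 0.54, -0.38, 2.31, 2.24, 0.43, 2.27])
   ('B', 1, np.float64(0.12), [0.62, 1.05, -1.42, 2.28, 1.9, 1.16, -0.18])
lev2
   0.75
   ('B', 0, np.float64(0.01), [0.2, 0.68, -0.75, 2.39, 2.34, 0.82, 2.26])
   ('B', 1, np.float64(0.01), [0.26, 0.71, -0.84, 2.39, 2.3, 0.86, -0.81])
lev2
   0.9
```

Run:
```python
from ik import *
for name,tip in [("pre",(-40,-200,160)),("push",(-12,-150,45)),("push2",(-12,-115,45)),("claw",(0,25,222)),("claw2",(0,-70,165)),("lev",(5,-22,165)),("lev2",(5,100,105))]:
  for th in(.5,.6,.7):
   for q3 in(-.06,):
    R=Rt(th); P=tcp(tip,th)
    def f(v):
        q=np.r_[v[:2],q3,v[2:5],v[5]]
        X,Q=fkp(q); return np.r_[(X-P)*5,(R.inv()*Q).as_rotvec()]
    m=[0,1,3,4,5,6]; l=lo[m].copy(); h=hi[m].copy(); l[5]=-6;h[5]=6; l[3]=1.2
    b=min((least_squares(f,[.3,.6,2.2,a,.4,7-a-3],bounds=(l,h)) for a in(2,2.6,3.1,4)),key=lambda r:r.cost)
    print(name,th,q3,b.x.round(2),b.cost.round(6))
```

```text
pre 0.5 -0.06 [0.42 0.43 2.23 4.38 0.19 0.72] 0.004472
pre 0.6 -0.06 [0.45 0.43 2.24 4.38 0.25 0.75] 0.000143
pre 0.7 -0.06 [0.49 0.45 2.28 4.09 0.37 1.07] 0.0
push 0.5 -0.06 [0.29 0.66 2.2  3.69 0.23 1.33] 0.0
push 0.6 -0.06 [0.32 0.69 2.26 3.56 0.41 1.5 ] 0.0
push 0.7 -0.06 [0.34 0.73 2.32 3.51 0.59 1.57] 0.0
push2 0.5 -0.06 [0.22 0.65 2.24 3.49 0.25 1.46] 0.0
push2 0.6 -0.06 [0.23 0.68 2.3  3.42 0.43 1.56] 0.0
push2 0.7 -0.06 [0.25 0.72 2.36 3.4  0.63 1.61] 0.0
claw 0.5 -0.06 [-0.19  0.26  2.25  1.2   0.19  3.39] 0.006024
claw 0.6 -0.06 [-0.19  0.25  2.25  1.2   0.19  3.38] 0.002742
claw 0.7 -0.06 [-0.13  0.26  2.34  2.64  0.19  1.99] 4e-05
claw2 0.5 -0.06 [0.19 0.41 2.24 4.38 0.19 0.52] 0.007704
claw2 0.6 -0.06 [0.13 0.4  2.29 3.53 0.19 1.32] 0.00056
claw2 0.7 -0.06 [0.13 0.41 2.34 3.4  0.31 1.46] 0.0
lev 0.5 -0.06 [-0.04  0.4   2.31  2.78  0.19  1.93] 0.008173
lev 0.6 -0.06 [-0.01  0.39  2.31  3.06  0.19  1.67] 0.00051
lev 0.7 -0.06 [-0.    0.4   2.36  3.12  0.32  1.62] 0.0
lev2 0.5 -0.06 [-0.3   0.51  2.25  2.14  0.19  2.34] 4e-06
lev2 0.6 -0.06 [-0.32  0.52  2.32  2.54  0.34  1.91] 0.0
lev2 0.7 -0.06 [-0.34  0.56  2.39  2.68  0.53  1.75] 0.0
```

```bash
cat > jp.py <<'E'
from ik import *
from plan import tipj
from workcell import observe
def goalB(tip,th,q3=-.06,flip=np.pi,a0=3.1):
    R=Rt(th)*Ro.from_euler("z",flip); P=tcp(tip,th)
    m=[0,1,3,4,5,6]
    def f(v):
        q=np.r_[v[:2],q3,v[2:]]; X,Q=fkp(q); return np.r_[(X-P)*5,(R.inv()*Q).as_rotvec()]
    l=lo[m].copy(); h=hi[m].copy(); l[3]=1.2
    b=min((least_squares(f,[.3,.6,2.2,a,.4,g],bounds=(l,h)) for a in(2.6,3.1,4) for g in(-2,-1.5,-1)),key=lambda r:r.cost)
    return np.r_[b.x[:2],q3,b.x[2:]],b.cost
def rows(Q):
    s=observe(); X0,R0=fkp(s["qpos"]); out=[]
    for q in Q:
        X,R=fkp(q); out.append([np.round((X-X0)*1e3,0).tolist(),np.round((R*R0.inv()).as_rotvec(),3).tolist()])
    return out
E
python3 - <<'E'
from jp import *
s=observe(); q0=s["qpos"]
g,c=goalB((-60,-200,190),.7); print(g.round(2),c)
N=26
for i in range(0,N+1):
    t=i/N; q=q0+(g-q0)*t; q[5]+= .1*np.sin(np.pi*t)
    X,R=fkp(q); print(i,q.round(2),tipj(X,R.as_euler("xyz")), R.as_matrix()[:,2].round(2))
E
```

```text
[ 0.51  0.36 -0.06  2.3   4.29  0.35 -2.26] 8.411531057808315e-28
0 [ 0.35  0.49 -0.07  2.13 -1.26  0.16  0.03] [  -6.7 -171.8  134. ] [ 0.48  0.05 -0.88]
1 [ 0.36  0.48 -0.07  2.14 -1.05  0.18 -0.06] [ -22.1 -169.   129. ] [ 0.44  0.06 -0.89]
2 [ 0.36  0.48 -0.07  2.15 -0.84  0.2  -0.15] [ -39.6 -169.1  123.6] [ 0.4   0.06 -0.91]
3 [ 0.37  0.47 -0.07  2.15 -0.62  0.22 -0.24] [ -58.5 -172.8  118.2] [ 0.36  0.05 -0.93]
4 [ 0.38  0.47 -0.07  2.16 -0.41  0.24 -0.32] [ -77.9 -180.3  113.5] [ 0.31  0.03 -0.95]
5 [ 0.38  0.47 -0.07  2.17 -0.2   0.25 -0.41] [ -96.9 -191.9  110. ] [ 0.27 -0.01 -0.96]
6 [ 0.39  0.46 -0.07  2.17  0.02  0.27 -0.5 ] [-114.4 -207.2  108.1] [ 0.23 -0.05 -0.97]
7 [ 0.4   0.46 -0.07  2.18  0.23  0.29 -0.59] [-129.5 -225.8  108.2] [ 0.2  -0.11 -0.97]
8 [ 0.4   0.45 -0.07  2.19  0.45  0.3  -0.68] [-141.3 -246.8  110.8] [ 0.18 -0.17 -0.97]
9 [ 0.41  0.45 -0.07  2.19  0.66  0.31 -0.76] [-149.1 -269.2  115.7] [ 0.18 -0.24 -0.96]
10 [ 0.41  0.44 -0.07  2.2   0.87  0.33 -0.85] [-152.4 -291.8  123.1] [ 0.18 -0.3  -0.94]
11 [ 0.42  0.44 -0.07  2.21  1.09  0.34 -0.94] [-151.1
[... 682 characters left out ...]
-0.06  2.26  2.8   0.37 -1.64] [ -44.  -340.3  218.2] [ 0.63 -0.39 -0.67]
20 [ 0.48  0.39 -0.06  2.26  3.01  0.37 -1.73] [ -33.4 -322.8  221.5] [ 0.68 -0.33 -0.66]
21 [ 0.48  0.39 -0.06  2.27  3.22  0.37 -1.82] [ -26.7 -302.5  222.1] [ 0.7  -0.27 -0.66]
22 [ 0.49  0.38 -0.06  2.28  3.44  0.36 -1.91] [ -24.3 -280.7  219.9] [ 0.72 -0.2  -0.67]
23 [ 0.49  0.38 -0.06  2.28  3.65  0.36 -2.  ] [ -26.5 -258.5  215.3] [ 0.72 -0.13 -0.68]
24 [ 0.5   0.37 -0.06  2.29  3.86  0.36 -2.09] [ -33.4 -236.9  208.4] [ 0.71 -0.06 -0.7 ]
25 [ 0.51  0.37 -0.06  2.29  4.08  0.35 -2.17] [ -44.7 -217.2  199.8] [ 0.68 -0.   -0.73]
26 [ 0.51  0.36 -0.06  2.3   4.29  0.35 -2.26] [ -60. -200.  190.] [ 0.64  0.05 -0.76]
```

```bash
cat >> jp.py <<'E'
def show(g,N,upto,bump=.1):
    q0=observe()["qpos"]; Q=[]
    for i in range(1,upto+1):
        t=i/N; q=q0+(g-q0)*t; q[5]+=bump*np.sin(np.pi*t); Q.append(q)
    for i,r in enumerate(rows(Q)): print(str([[int(v) for v in r[0]],r[1]])+",", tipj(fkp(Q[i])[0],fkp(Q[i])[1].as_euler("xyz")))
    print(Q[-1].round(2))
E
python3 - <<'E'
from jp import *
g,c=goalB((-60,-200,190),.7)
show(g,26,10)
E
```

```text
[[-15, 1, -5], [-0.045, 0.034, 0.11]], [ -22.1 -169.   129. ]
[[-31, 0, -10], [-0.094, 0.073, 0.218]], [ -39.6 -169.1  123.6]
[[-49, -5, -14], [-0.147, 0.116, 0.323]], [ -58.5 -172.8  118.2]
[[-66, -13, -19], [-0.206, 0.162, 0.424]], [ -77.9 -180.3  113.5]
[[-83, -25, -22], [-0.27, 0.21, 0.522]], [ -96.9 -191.9  110. ]
[[-99, -41, -24], [-0.341, 0.258, 0.617]], [-114.4 -207.2  108.1]
[[-112, -59, -23], [-0.418, 0.305, 0.707]], [-129.5 -225.8  108.2]
[[-121, -79, -21], [-0.501, 0.348, 0.795]], [-141.3 -246.8  110.8]
[[-127, -101, -16], [-0.59, 0.387, 0.88]], [-149.1 -269.2  115.7]
[[-129, -122, -9], [-0.685, 0.419, 0.962]], [-152.4 -291.8  123.1]
[ 0.41  0.44 -0.07  2.2   0.87  0.33 -0.85]
```

>>> move_arm(
  motion=[
    [[-15,1,-5],[-0.045,0.034,0.11]],
    [[-31,0,-10],[-0.094,0.073,0.218]],
    [[-49,-5,-14],[-0.147,0.116,0.323]],
    [[-66,-13,-19],[-0.206,0.162,0.424]],
    [[-83,-25,-22],[-0.27,0.21,0.522]],
    [[-99,-41,-24],[-0.341,0.258,0.617]],
    [[-112,-59,-23],[-0.418,0.305,0.707]],
    [[-121,-79,-21],[-0.501,0.348,0.795]],
    [[-127,-101,-16],[-0.59,0.387,0.88]],
    [[-129,-122,-9],[-0.685,0.419,0.962]],
  ],
)

```text
clock: 5.03
position: [0.4346, -0.298, 0.1472]
tool_rot: [2.845, 0.211, 1.142]
force: [0.2, -0.4, -0.8]
grip_width: -0.0
```

```bash
python3 st.py
python3 - <<'E'
from jp import *
g,c=goalB((-60,-220,190),.7)
show(g,16,12,.05)
E
```

```text
t 5.025 pos [ 0.4346 -0.298   0.1472] rpy [2.845 0.211 1.142] F [ 0.2 -0.4 -0.8] tip jig [-152.8 -292.4  123.8] grip -0.0
[-0.08  0.52  0.57  2.22 -0.32  0.19  0.3 ]
[[-17, -9, -2], [-0.034, 0.079, 0.09]], [-171.9 -300.7  121.8]
[[-32, -23, -1], [-0.082, 0.149, 0.18]], [-188.1 -314.1  123.2]
[[-41, -40, 4], [-0.142, 0.209, 0.271]], [-199.2 -331.5  127.9]
[[-44, -59, 11], [-0.213, 0.254, 0.364]], [-203.5 -351.3  135.5]
[[-39, -77, 20], [-0.292, 0.282, 0.461]], [-199.9 -371.2  145.5]
[[-28, -92, 30], [-0.374, 0.292, 0.562]], [-188.5 -388.5  156.9]
[[-11, -103, 41], [-0.455, 0.284, 0.67]], [-170.1 -401.   169. ]
[[11, -106, 52], [-0.53, 0.259, 0.784]], [-146.4 -406.3  180.7]
[[35, -102, 62], [-0.596, 0.22, 0.904]], [-120.  -403.3  191.2]
[[58, -89, 70], [-0.649, 0.171, 1.031]], [ -93.6 -391.6  199.7]
[[78, -69, 76], [-0.686, 0.116, 1.163]], [ -70.1 -371.7  205.6]
[[93, -44, 78], [-0.708, 0.061, 1.301]], [ -52.  -345.   208.5]
[ 0.4   0.41  0.1   2.26  3.21  0.35 -1.66]
```

```bash
cat > sim.py <<'E'
from jp import *
def jac(q):
    X,R=fkp(q); J=np.zeros((6,7)); h=1e-5
    for i in range(7):
        d=q.copy(); d[i]+=h; X2,R2=fkp(d); J[:3,i]=(X2-X)/h; J[3:,i]=(R2*R.inv()).as_rotvec()/h
    return J
LO=lo-.03;HI=hi+.03
def step(q,X,R,wr=1.,lam=1e-3,it=30,bias=0,q0=None):
    W=np.r_[1,1,1,wr,wr,wr]
    for _ in range(it):
        x,r=fkp(q); e=np.r_[X-x,(R*r.inv()).as_rotvec()]*W; J=jac(q)*W[:,None]
        act=np.ones(7,bool)
        for _ in range(4):
            Ja=J*act; dq=Ja.T@np.linalg.solve(Ja@Ja.T+lam**2*np.eye(6),e)
            if bias: dq+=bias*(np.eye(7)-np.linalg.pinv(Ja)@Ja)@(q0-q)*act
            n=q+dq; bad=act&((n<LO)|(n>HI))
            if not bad.any(): break
            act&=~bad
        dq*=min(1,.1/np.abs(dq).max()); q=np.clip(q+dq,LO,HI)
        if np.linalg.norm(e)<1e-5: break
    return q
def simrows(q,rws,**k):
    X0,R0=fkp(q); P=[]
    for s,t in rws: q=step(q,X0+np.array(s)/1e3,Ro.from_rotvec(t)*R0,**k); P.append(q)
    return P
E
python3 - <<'E'
from sim import *
q=np.array(D[3][0]); r=[[[-15, 1, -5], [-0.045, 0.034, 0.11]], [[-31, 0, -10], [-0.094, 0.073, 0.218]], [[-49, -5, -14], [-0.147, 0.116, 0.323]], [[-66, -13, -19], [-0.206, 0.162, 0.424]], [[-83, -25, -22], [-0.27, 0.21, 0.522]], [[-99, -41, -24], [-0.341, 0.258, 0.617]], [[-112, -59, -23], [-0.418, 0.305, 0.707]], [[-121, -79, -21], [-0.501, 0.348, 0.795]], [[-127, -101, -16], [-0.59, 0.387, 0.88]], [[-129, -122, -9], [-0.685, 0.419, 0.962]]]
qs=np.array(D[0][0])
print("actual [-0.08  0.52  0.57  2.22 -0.32  0.19  0.3 ]")
print(simrows(q,r)[-1].round(2))
for b in(.02,.1,.3): print(b,"start",simrows(q,r,bias=b,q0=qs)[-1].round(2),"mid",simrows(q,r,bias=b,q0=(LO+HI)/2)[-1].round(2))
r1=[[[30, 40, 0], [0.02, -0.09, -0.03]], [[70, 85, 0], [0.04, -0.2, -0.07]], [[110, 130, -10], [0.07, -0.33, -0.11]], [[150, 175, -20], [0.1, -0.46, -0.15]], [[190, 220, -35], [0.12, -0.58, -0.2]], [[230, 265, -50], [0.15, -0.69, -0.24]]]
print("2:", simrows(qs,r1)[-1].round(2), simrows(qs,r1,bias=.1,q0=qs)[-1].round(2))
for a in simrows(np.array(D[1][0]),[[[0, 0, 0], [-0.02, 0.15, 0]], [[0, 0, 0], [-0.02, 0.26, 0]]]): print(a.round(2))
print("actual",np.round(D[2][0],2))
E
```

```text
actual [-0.08  0.52  0.57  2.22 -0.32  0.19  0.3 ]
[-0.07  0.51  0.56  2.22 -0.31  0.19  0.29]
0.02 start [ 0.05  0.48  0.4   2.22  0.17  0.19 -0.18] mid [ 0.23  0.45  0.17  2.21  0.63  0.25 -0.62]
0.1 start [ 0.13  0.46  0.29  2.21  0.42  0.21 -0.42] mid [ 0.38  0.44 -0.03  2.2   0.84  0.31 -0.82]
0.3 start [ 0.13  0.46  0.29  2.21  0.42  0.21 -0.43] mid [ 0.38  0.44 -0.02  2.2   0.83  0.31 -0.82]
2: [ 1.41  0.52 -0.8   2.19 -1.05  0.17  0.32] [ 1.43  0.5  -0.8   2.15 -0.84  0.23  0.11]
[ 0.59  0.41 -0.16  2.05 -0.9   0.35 -0.2 ]
[ 0.41  0.41  0.04  1.99 -0.7   0.47 -0.44]
actual [ 0.52  0.43 -0.07  2.02 -0.86  0.4  -0.25]
```

```bash
nproc
cat > search.py <<'E'
from sim import *
from multiprocessing import Pool
import sys,pickle
QS=np.array(eval(sys.argv[1])); BUD=int(sys.argv[2])
from scipy.spatial.transform import Slerp
def interp(A,B):
    ang=(B[1]*A[1].inv()).magnitude(); n=max(int(np.ceil(ang/.17)),int(np.ceil(np.linalg.norm(B[0]-A[0])/.055)),1)
    rv=(B[1]*A[1].inv()).as_rotvec()
    return [(A[0]+(B[0]-A[0])*k/n,Ro.from_rotvec(rv*k/n)*A[1]) for k in range(1,n+1)]
def pose(tip,th,ro,side=0):
    R=Ro.from_euler("z",p[2])*Ro.from_euler("x",side)*Ro.from_euler("y",-th)*Ro.from_euler("x",np.pi)*Ro.from_euler("z",ro)
    from h import j2w
    return j2w(p,np.array(tip)/1e3)[0]-.025*R.as_matrix()[:,2],R
TASK=[(-12,-150,45),(-12,-120,45),(-40,-150,150),(-60,25,222),(0,25,222),(0,-70,165),(-60,-70,200),(-60,-40,165),(5,-22,165),(5,60,160),(5,100,105)]
def run(seed):
    g=np.random.default_rng(seed); q=QS.copy(); cur=fkp(q)
    th=g.uniform(.48,.65); ro=g.uniform(-np.pi,np.pi)
    W=[]
    for k in range(g.integers(1,3)):
        W.append(((g.uniform(-280,-70),g.uniform(-330,-190),g.uniform(130,260)),g.uniform(-.3,.7),g.uniform(-np.pi,np.pi),g.uniform(-.5,.5)))
    W.append(((-50,-200,150),th,ro,0))
    n=0; worst=0
    for w in W:
        t=pose(*w); ps=interp(cur,t); n+=len(ps)
        if n>45: return None
        for X,R in ps: q=step(q,X,R,it=8)
        cur=fkp(q)
    X,R=pose(*W[-1]); e=np.linalg.norm(cur[0]-X)+.2*(R*cur[1].inv()).magnitude()
    if e>.004: return None
    mg=[]; e2=0; QQ=[q]
    for tp in TASK:
        t=pose(tp,th,ro); 
        for X,R in interp(cur,t):
            q=step(q,X,R,it=8); c=fkp(q); e2=max(e2,np.linalg.norm(c[0]-X)+.1*(R*c[1].inv()).magnitude()); mg.append(np.minimum(q-LO,HI-q).min())
        cur=fkp(q)
    return e2,min(mg),n,th,ro,W,QQ[0]
if __name__=="__main__":
    with Pool() as P: r=[x for x in P.imap_unordered(run,range(BUD)) if x]
    r.sort(key=lambda x:(round(x[0],3)>0.004)*10+x[0]-x[1]*.1)
    pickle.dump(r,open("search.pkl","wb")); print(len(r))
    for x in r[:8]: print(round(x[0],4),round(x[1],3),x[2],round(x[3],2),round(x[4],2),x[6].round(2),[tuple(np.round(np.r_[w[0],w[1:]],2)) for w in x[5]])
E
Q=$(python3 -c "from workcell import observe;print(observe()['qpos'].tolist())"); time OMP_NUM_THREADS=1 timeout 540 python3 search.py "$Q" 400
```

```text
4
86
0.0 0.115 32 0.5 -1.52 [ 1.18  0.64 -1.05  2.15  1.21  0.36 -0.72] [(np.float64(-76.47), np.float64(-307.28), np.float64(241.45), np.float64(-0.14), np.float64(-1.02), np.float64(0.18)), (np.float64(-150.53), np.float64(-196.31), np.float64(183.48), np.float64(0.64), np.float64(2.68), np.float64(0.22)), (np.float64(-50.0), np.float64(-200.0), np.float64(150.0), np.float64(0.5), np.float64(-1.52), np.float64(0.0))]
0.0 0.114 37 0.5 2.16 [ 1.16  0.63 -1.03  2.15  1.19  0.35  1.9 ] [(np.float64(-276.35), np.float64(-319.23), np.float64(194.54), np.float64(0.53), np.float64(-1.5), np.float64(-0.19)), (np.float64(-128.29), np.float64(-323.08), np.float64(236.86), np.float64(0.67), np.float64(1.85), np.float64(0.48)), (np.float64(-50.0), np.float64(-200.0), np.float64(150.0), np.float64(0.5), np.float64(2.16), np.float64(0.0))]
0.0 0.084 25 0.54 1.41 [ 1.15  0.61 -0.98  2.18  1.34  0.27  2.51] [(np.float64(-77.3), np.float64(-226.35), np.float64(189.57), np.float64(-0.09), np.float64(-3.12), np.float64(0.28)), (np.float64(-50.0), np.float64(-200.0), np.float64(150.0), np.float64(0.54)
[... 1744 characters left out ...]
 np.float64(2.63), np.float64(0.03)), (np.float64(-50.0), np.float64(-200.0), np.float64(150.0), np.float64(0.55), np.float64(1.84), np.float64(0.0))]sim.py:19: RuntimeWarning: divide by zero encountered in scalar divide
  dq*=min(1,.1/np.abs(dq).max()); q=np.clip(q+dq,LO,HI)
sim.py:19: RuntimeWarning: divide by zero encountered in scalar divide
  dq*=min(1,.1/np.abs(dq).max()); q=np.clip(q+dq,LO,HI)
sim.py:19: RuntimeWarning: divide by zero encountered in scalar divide
  dq*=min(1,.1/np.abs(dq).max()); q=np.clip(q+dq,LO,HI)
sim.py:19: RuntimeWarning: divide by zero encountered in scalar divide
  dq*=min(1,.1/np.abs(dq).max()); q=np.clip(q+dq,LO,HI)

real	2m0.681s
user	7m54.140s
sys	0m0.390s
```

```bash
cat > follow.py <<'E'
import sys; W=eval(sys.argv[1]); sys.argv=["x","[0]*7","0"]
from search import *
# print rows from now through poses W list of (tip,th,ro,side), in calls of <=12
q=observe()["qpos"]; cur=fkp(q); base=cur; k=0; print("from",q.round(2),tipj(cur[0],cur[1].as_euler("xyz")))
out=[];n0=0
allp=[]
for w in W:
    t=pose(*w); ps=interp(cur,t); allp+=ps; cur=t
q=q.copy()
for i in range(0,len(allp),12):
    ch=allp[i:i+12]; rr=[]
    for X,R in ch:
        rr.append([[int(round(v)) for v in (X-base[0])*1e3],[round(float(v),3) for v in (R*base[1].inv()).as_rotvec()]]); q=step(q,X,R,it=10)
    c=fkp(q); print(str(rr)); print("  -> q",q.round(2),"tip",tipj(c[0],c[1].as_euler("xyz"))); base=c
E
python3 - <<'E'
import pickle;r=pickle.load(open("search.pkl","rb"));print([tuple([tuple(map(float,w[0]))]+[float(v) for v in w[1:]]) for w in r[0][5]])
E
python3 follow.py "[((-76,-307,241),-.14,-1.02,.18),((-150,-196,183),.64,2.68,.22),((-50,-200,150),.5,-1.52,0)]"
```

```text
[((-76.47137088967139, -307.27560253002065, 241.4481775623803), -0.1369547289289345, -1.018115101461364, 0.17772281738053664), ((-150.52782397157912, -196.30893703041008, 183.48210151275862), 0.6396418119783944, 2.681341116167265, 0.21557174194286555), ((-50.0, -200.0, 150.0), 0.5008361366445582, -1.5198203745865597, 0.0)]
from [-0.08  0.52  0.57  2.22 -0.32  0.19  0.3 ] [-152.7 -292.5  123.8]
[[[21, -5, 30], [0.12, 0.084, -0.019]], [[43, -10, 59], [0.24, 0.167, -0.038]], [[64, -15, 89], [0.36, 0.251, -0.056]], [[86, -21, 118], [0.48, 0.335, -0.075]], [[80, -14, 114], [0.419, 0.318, 0.078]], [[73, -8, 110], [0.357, 0.299, 0.23]], [[67, -1, 106], [0.293, 0.279, 0.381]], [[61, 5, 102], [0.227, 0.258, 0.531]], [[55, 12, 99], [0.16, 0.236, 0.68]], [[48, 18, 95], [0.091, 0.212, 0.829]], [[42, 25, 91], [0.02, 0.186, 0.976]], [[36, 31, 87], [-0.053, 0.159, 1.123]]]
  -> q [ 0.25  0.32  0.21  2.06 -0.2   0.51  1.36] tip [-112.5 -258.5  209.9]
[[[-6, 6, -4], [-0.036, -0.052, 0.151]], [[-13, 13, -8], [-0.071, -0.103, 0.302]], [[-19, 19, -12], [-0.107, -0.155, 0.453]], [[-25, 26, -16], [-0.143, -0.206, 0.604]], [[-31, 32, -20], [-0.178, -0.258, 0.755]], [[-38, 39, -24], [-0.214, -0.309, 0.906]], [[-44, 45, -27], [-0.25, -0.361, 1.057]], [[-50, 52, -31], [-0.285, -0.412, 1.208]], [[-42, 53, -34], [-0.226, -0.407, 1.054]], [[-33, 53, -36], [-0.167, -0.4, 0.9]], [[-25, 54, -39], [-0.109, -0.391, 0.745]], [[-16, 55, -42], [-0.051, -0.381, 0.59]]]
  -> q [ 1.51  0.64 -1.2   2.3   1.24  0.17  0.7 ] tip [-115.6 -198.1  172.5]
[[[9, 1, -3], [0.078, 0.029, -0.142]], [[17, 1, -5], [0.157, 0.057, -0.283]], [[26, 2, -8], [0.235, 0.086, -0.425]], [[34, 3, -10], [0.314, 0.114, -0.566]], [[43, 3, -13], [0.392, 0.143, -0.708]], [[51, 4, -15], [0.471, 0.171, -0.85]], [[60, 5, -18], [0.549, 0.2, -0.991]], [[68, 5, -20], [0.628, 0.228, -1.133]]]
  -> q [ 1.18  0.64 -1.06  2.15  1.21  0.37 -0.72] tip [ -50. -200.  150.]
```

>>> move_arm(
  motion=[
    [[21,-5,30],[0.12,0.084,-0.019]],
    [[43,-10,59],[0.24,0.167,-0.038]],
    [[64,-15,89],[0.36,0.251,-0.056]],
    [[86,-21,118],[0.48,0.335,-0.075]],
    [[80,-14,114],[0.419,0.318,0.078]],
    [[73,-8,110],[0.357,0.299,0.23]],
    [[67,-1,106],[0.293,0.279,0.381]],
    [[61,5,102],[0.227,0.258,0.531]],
    [[55,12,99],[0.16,0.236,0.68]],
    [[48,18,95],[0.091,0.212,0.829]],
    [[42,25,91],[0.02,0.186,0.976]],
    [[36,31,87],[-0.053,0.159,1.123]],
  ],
)

```text
clock: 6.52
position: [0.4705, -0.2659, 0.2341]
tool_rot: [3.006, 0.24, 2.305]
force: [-0.3, -0.9, 0.1]
grip_width: 0.0003
```

```bash
python3 follow.py "[((-150,-196,183),.64,2.68,.22),((-50,-200,150),.5,-1.52,0)]"
```

```text
from [ 0.25  0.31  0.21  2.06 -0.21  0.51  1.36] [-112.3 -257.8  210. ]
[[[-6, 6, -4], [-0.036, -0.051, 0.151]], [[-13, 13, -8], [-0.071, -0.103, 0.302]], [[-19, 19, -12], [-0.107, -0.154, 0.452]], [[-25, 26, -16], [-0.142, -0.205, 0.603]], [[-31, 32, -20], [-0.178, -0.257, 0.754]], [[-38, 38, -24], [-0.213, -0.308, 0.905]], [[-44, 45, -28], [-0.249, -0.359, 1.055]], [[-50, 51, -32], [-0.284, -0.411, 1.206]], [[-42, 52, -34], [-0.224, -0.405, 1.052]], [[-33, 53, -37], [-0.165, -0.398, 0.897]], [[-25, 53, -39], [-0.107, -0.39, 0.743]], [[-16, 54, -42], [-0.05, -0.38, 0.588]]]
  -> q [ 1.51  0.64 -1.2   2.3   1.24  0.16  0.7 ] tip [-115.6 -198.1  172.5]
[[[9, 1, -3], [0.078, 0.029, -0.142]], [[17, 1, -5], [0.157, 0.057, -0.283]], [[26, 2, -8], [0.235, 0.086, -0.425]], [[34, 3, -10], [0.314, 0.114, -0.566]], [[43, 3, -13], [0.392, 0.143, -0.708]], [[51, 4, -15], [0.471, 0.171, -0.85]], [[60, 5, -18], [0.549, 0.2, -0.991]], [[68, 5, -20], [0.628, 0.228, -1.133]]]
  -> q [ 1.18  0.64 -1.05  2.15  1.21  0.36 -0.72] tip [ -50. -200.  150.]
```

Simulation matches. Continue (first 8 rows plus a hold, since joints turn fast here).

>>> move_arm(
  motion=[
    [[-6,6,-4],[-0.036,-0.051,0.151]],
    [[-13,13,-8],[-0.071,-0.103,0.302]],
    [[-19,19,-12],[-0.107,-0.154,0.452]],
    [[-25,26,-16],[-0.142,-0.205,0.603]],
    [[-31,32,-20],[-0.178,-0.257,0.754]],
    [[-38,38,-24],[-0.213,-0.308,0.905]],
    [[-44,45,-28],[-0.249,-0.359,1.055]],
    [[-50,51,-32],[-0.284,-0.411,1.206]],
    [[-50,51,-32],[-0.284,-0.411,1.206]],
  ],
)

```text
clock: 7.65
position: [0.4203, -0.2156, 0.2024]
tool_rot: [-3.081, 0.653, -2.712]
force: [-0.3, -0.8, -0.7]
grip_width: 0.0003
```

```bash
python3 follow.py "[((-50,-200,150),.5,-1.52,0)]"
```

```text
from [ 1.6   0.58 -1.17  2.3   0.1   0.17  2.5 ] [-150.  -197.7  182.6]
[[[9, 1, -3], [0.077, 0.026, -0.138]], [[17, 2, -5], [0.153, 0.052, -0.277]], [[26, 2, -8], [0.23, 0.078, -0.415]], [[34, 3, -10], [0.306, 0.104, -0.553]], [[43, 4, -13], [0.383, 0.129, -0.692]], [[51, 5, -15], [0.459, 0.155, -0.83]], [[60, 5, -18], [0.536, 0.181, -0.969]], [[68, 6, -20], [0.613, 0.207, -1.107]], [[77, 7, -23], [0.689, 0.233, -1.245]], [[85, 8, -25], [0.766, 0.259, -1.384]], [[94, 8, -28], [0.842, 0.285, -1.522]], [[102, 9, -30], [0.919, 0.311, -1.66]]]
  -> q [ 1.13  0.6  -0.97  2.15  1.14  0.31 -0.67] tip [ -50. -200.  150.]
```

>>> move_arm(
  motion=[
    [[9,1,-3],[0.077,0.026,-0.138]],
    [[17,2,-5],[0.153,0.052,-0.277]],
    [[26,2,-8],[0.23,0.078,-0.415]],
    [[34,3,-10],[0.306,0.104,-0.553]],
    [[43,4,-13],[0.383,0.129,-0.692]],
    [[51,5,-15],[0.459,0.155,-0.83]],
    [[60,5,-18],[0.536,0.181,-0.969]],
    [[68,6,-20],[0.613,0.207,-1.107]],
    [[77,7,-23],[0.689,0.233,-1.245]],
    [[85,8,-25],[0.766,0.259,-1.384]],
    [[94,8,-28],[0.842,0.285,-1.522]],
    [[102,9,-30],[0.919,0.311,-1.66]],
  ],
)

```text
clock: 9.15
position: [0.523, -0.2067, 0.1718]
tool_rot: [2.616, 0.175, 1.95]
force: [0.0, 0.5, 0.1]
grip_width: 0.0001
```

```bash
python3 st.py a3; python3 follow.py "[((-12,-150,110),.5,-1.52,0),((-12,-150,48),.5,-1.52,0)]"
```

```text
t 9.15 pos [ 0.523  -0.2067  0.1718] rpy [2.616 0.175 1.95 ] F [0.  0.5 0.1] tip jig [ -48.8 -199.9  150.5] grip 0.0001
[ 1.15  0.61 -0.97  2.18  1.33  0.25 -0.43]
from [ 1.15  0.61 -0.97  2.18  1.33  0.25 -0.44] [ -47.4 -199.5  150.9]
[[[11, 17, -13], [0.062, 0.022, -0.114]], [[22, 35, -27], [0.124, 0.044, -0.228]], [[33, 52, -40], [0.186, 0.067, -0.342]], [[33, 52, -71], [0.186, 0.067, -0.342]], [[33, 52, -102], [0.186, 0.067, -0.342]]]
  -> q [ 0.94  0.85 -0.94  2.17  1.89  0.46 -1.41] tip [ -12. -150.   48.]
```

View pics/a3.png

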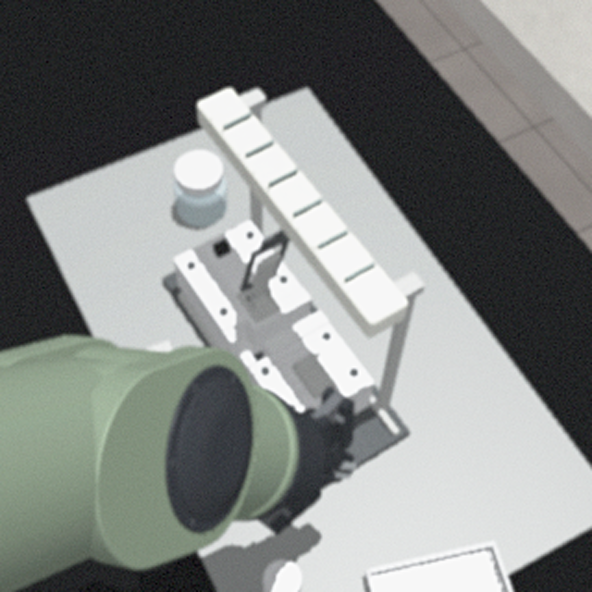

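>>> move_arm(
  motion=[
    [[11,17,-13],[0.062,0.022,-0.114]],
    [[22,35,-27],[0.124,0.044,-0.228]],
    [[33,52,-40],[0.186,0.067,-0.342]],
    [[33,52,-71],[0.186,0.067,-0.342]],
    [[33,52,-102],[0.186,0.067,-0.342]],
    [[33,52,-102],[0.186,0.067,-0.342]],
  ],
)

```text
clock: 9.95
position: [0.5548, -0.1539, 0.0679]
tool_rot: [2.644, -0.019, 1.617]
force: [0.5, -0.0, -0.2]
grip_width: 0.0002
```

```bash
python3 st.py a4; python3 follow.py "[((-12,-115,48),.5,-1.52,0)]"
```

```text
t 9.95 pos [ 0.5548 -0.1539  0.0679] rpy [ 2.644 -0.019  1.617] F [ 0.5 -0.  -0.2] tip jig [ -14.3 -149.7   46. ] grip 0.0002
[ 0.92  0.84 -0.9   2.17  1.91  0.43 -1.42]
from [ 0.92  0.83 -0.9   2.17  1.91  0.43 -1.42] [ -13.3 -149.7   47.4]
[[[-1, 35, 1], [0.006, 0.0, -0.016]]]
  -> q [ 0.89  0.85 -0.96  2.21  1.94  0.52 -1.52] tip [ -12. -115.   48.]
```

View pics/a4.png

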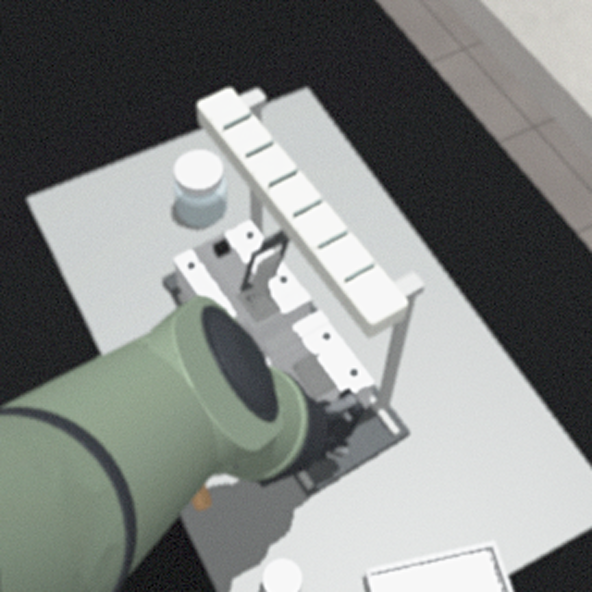

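>>> move_arm(
  motion=[
    [[0,8,0],[0,0,0]],
    [[-1,16,0],[0,0,0]],
    [[-1,20,0],[0,0,0]],
    [[-2,23,0],[0,0,0]],
    [[-2,26,0],[0,0,0]],
    [[-2,28,0],[0,0,0]],
    [[-2,30,0],[0,0,0]],
    [[-2,32,0],[0,0,0]],
    [[-2,34,0],[0,0,0]],
  ],
)

```text
clock: 11.12
position: [0.5537, -0.1193, 0.0693]
tool_rot: [2.642, -0.018, 1.616]
force: [-1.8, -3.9, 1.5]
grip_width: 0.0003
```

```bash
python3 st.py
```

```text
t 11.125 pos [ 0.5537 -0.1193  0.0693] rpy [ 2.642 -0.018  1.616] F [-1.8 -3.9  1.5] tip jig [ -12.8 -115.1   47.3] grip 0.0003
[ 0.88  0.85 -0.95  2.21  1.94  0.51 -1.51]
```

Pushing (≈4 N). Continue in small steps.

>>> move_arm(
  motion=[
    [[0,2,0],[0,0,0]],
    [[0,4,0],[0,0,0]],
    [[0,4,0],[0,0,0]],
  ],
)

```text
clock: 11.5
position: [0.5538, -0.1157, 0.0693]
tool_rot: [2.642, -0.017, 1.616]
force: [-3.1, -5.4, 0.9]
grip_width: 0.0
```

```bash
python3 st.py
```

```text
t 11.5 pos [ 0.5538 -0.1157  0.0693] rpy [ 2.642 -0.017  1.616] F [-3.1 -5.4  0.9] tip jig [ -12.4 -111.6   47.3] grip 0.0
[ 0.88  0.85 -0.96  2.21  1.94  0.52 -1.52]
```

>>> move_arm(
  motion=[
    [[0,1,0],[0,0,0]],
    [[0,2,0],[0,0,0]],
    [[0,3,0],[0,0,0]],
    [[0,3,0],[0,0,0]],
  ],
)

```text
clock: 12.0
position: [0.5538, -0.1155, 0.0692]
tool_rot: [2.642, -0.013, 1.612]
force: [-6.8, -19.2, 8.3]
grip_width: -0.0004
```

```bash
python3 st.py
```

```text
t 12.0 pos [ 0.5538 -0.1155  0.0692] rpy [ 2.642 -0.013  1.612] F [ -6.8 -19.2   8.3] tip jig [ -12.4 -111.6   47.3] grip -0.0004
[ 0.87  0.85 -0.96  2.21  1.95  0.53 -1.53]
```

>>> move_arm(
  motion=[
    [[0,-8,0],[0,0,0]],
    [[0,-25,0],[0,0,0]],
    [[0,-40,25],[0,0,0]],
    [[-10,-40,70],[0,0,0]],
    [[-25,-40,115],[0,0,0]],
    [[-60,-60,150],[0,0,0]],
    [[-100,-80,160],[0,0,0]],
    [[-100,-80,160],[0,0,0]],
  ],
)

```text
clock: 13.0
position: [0.4567, -0.1912, 0.2285]
tool_rot: [2.641, -0.017, 1.617]
force: [-0.3, -0.7, -0.3]
grip_width: -0.0002
```

```bash
python3 st.py
python3 - <<'E'
from workcell import *
import cv2
for n in("side","top"):
    f=grab_frame(n); cv2.imwrite(f"pics/{n}1.png",f["frame"][:,:,::-1])
from ov import *
p=np.load("p.npy")+np.array([-.0006,0,0])
overlay("pics/side1.png","pics/os1.png","side",p,1.82,1.32,0,3.7,260,210,150,160,-55)
overlay("pics/top1.png","pics/ot1.png","top",p,1.82,1.32,0,5,260,180,150,110,-55)
E
```

```text
t 13.0 pos [ 0.4567 -0.1912  0.2285] rpy [ 2.641 -0.017  1.617] F [-0.3 -0.7 -0.3] tip jig [-114.8 -179.6  206.6] grip -0.0002
[ 1.42  0.47 -1.24  2.25  0.84  0.35 -0.38]
```

View pics/os1.png

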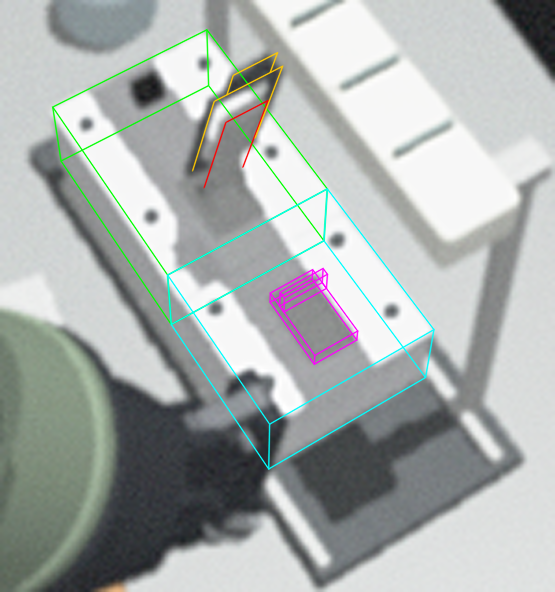

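View pics/ot1.png

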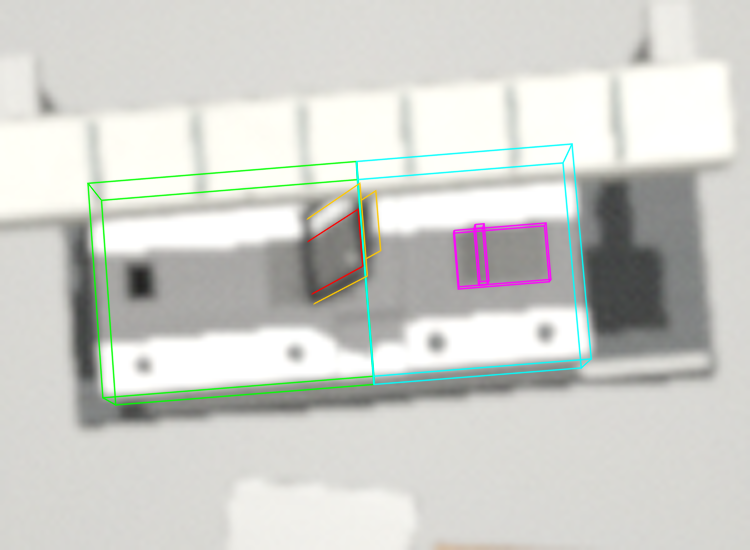

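```bash
python3 follow.py "[((-90,-100,225),.5,-1.52,0),((-90,36,222),.5,-1.52,0),((-14,36,214),.5,-1.52,0)]"
```

```text
from [ 1.43  0.47 -1.25  2.25  0.84  0.35 -0.38] [-116.5 -182.2  206.3]
[[[10, 42, 9], [0.003, 0.0, -0.005]], [[20, 84, 19], [0.007, 0.001, -0.01]], [[17, 129, 18], [0.007, 0.001, -0.01]], [[14, 174, 17], [0.007, 0.001, -0.01]], [[10, 220, 16], [0.007, 0.001, -0.01]], [[48, 222, 12], [0.007, 0.001, -0.01]], [[86, 225, 8], [0.007, 0.001, -0.01]]]
  -> q [ 0.59  0.38 -0.96  2.19  1.12  0.44 -1.2 ] tip [-14.  36. 214.]
```

>>> move_arm(
  motion=[
    [[10,42,9],[0.003,0,-0.005]],
    [[20,84,19],[0.007,0,-0.01]],
    [[17,129,18],[0.007,0,-0.01]],
    [[14,174,17],[0.007,0,-0.01]],
    [[10,220,16],[0.007,0,-0.01]],
    [[28,222,13],[0.007,0,-0.01]],
    [[48,222,12],[0.007,0,-0.01]],
    [[48,222,12],[0.007,0,-0.01]],
  ],
)

```text
clock: 14.1
position: [0.5061, 0.0325, 0.2397]
tool_rot: [2.641, -0.027, 1.608]
force: [0.4, 0.6, 0.1]
grip_width: -0.0003
```

```bash
python3 st.py b1;python3 follow.py "[((-14,36,214),.5,-1.52,0)]"
```

```text
t 14.1 pos [0.5061 0.0325 0.2397] rpy [ 2.641 -0.027  1.608] F [0.4 0.6 0.1] tip jig [-48.9  39.8 217.8] grip -0.0003
[ 0.61  0.3  -0.97  2.26  1.08  0.38 -1.2 ]
from [ 0.61  0.3  -0.97  2.26  1.08  0.38 -1.2 ] [-49.7  39.6 217.6]
[[[36, -1, -4], [-0.002, 0.001, -0.007]]]
  -> q [ 0.58  0.37 -0.94  2.19  1.11  0.43 -1.2 ] tip [-14.  36. 214.]
```

View pics/b1.png

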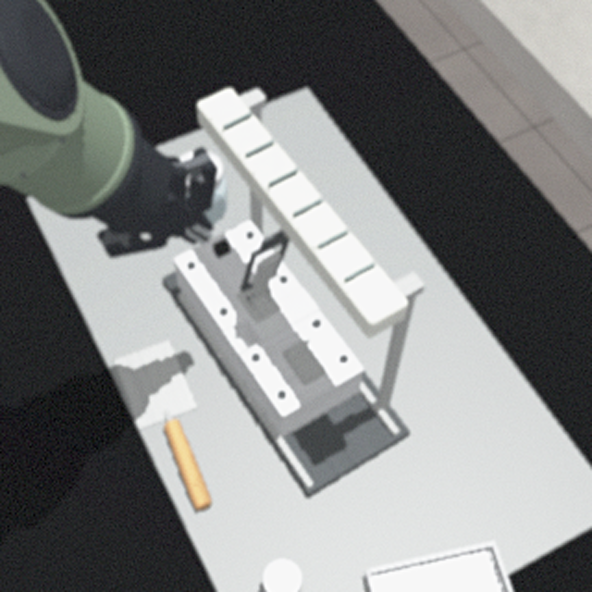

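>>> move_arm(
  motion=[
    [[12,0,-1],[0,0,-0.003]],
    [[24,-1,-3],[-0.002,0,-0.007]],
    [[36,-1,-4],[-0.002,0,-0.007]],
    [[36,-1,-4],[-0.002,0,-0.007]],
  ],
)

```text
clock: 14.65
position: [0.5419, 0.0298, 0.2355]
tool_rot: [2.642, -0.024, 1.599]
force: [0.3, -0.1, -0.2]
grip_width: -0.0001
```

```bash
python3 st.py b2
```

```text
t 14.65 pos [0.5419 0.0298 0.2355] rpy [ 2.642 -0.024  1.599] F [ 0.3 -0.1 -0.2] tip jig [-13.5  34.3 213.6] grip -0.0001
[ 0.58  0.37 -0.94  2.19  1.11  0.43 -1.2 ]
```

View pics/b2.png

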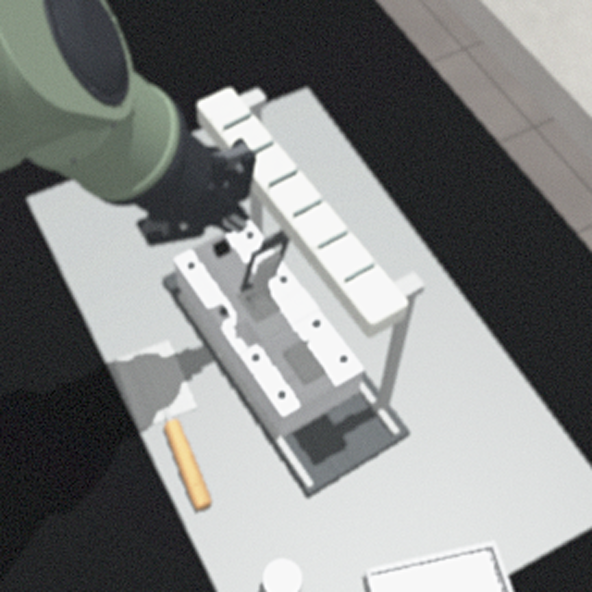

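```bash
python3 follow.py "[((-50,36,214),.5,-3.14,0),((-12,36,214),.5,-3.14,0)]"; python3 follow.py "[((-50,36,214),.5,-3.14,0),((-12,36,214),.5,-3.14,0),((-12,20,214),.5,-3.14,0),((-12,-70,160),.5,-3.14,0),((-60,-70,200),.5,-3.14,0),((-60,-40,165),.5,-3.14,0),((0,-30,165),.5,-3.14,0),((0,60,170),.5,-3.14,0),((0,100,105),.5,-3.14,0)]" | grep -e '->'
```

```text
from [ 0.58  0.37 -0.94  2.19  1.11  0.43 -1.2 ] [-13.9  34.5 213.6]
[[[-4, 0, 0], [-0.077, -0.006, 0.142]], [[-7, 0, 0], [-0.155, -0.011, 0.285]], [[-11, 0, 0], [-0.232, -0.017, 0.427]], [[-14, -1, 0], [-0.31, -0.023, 0.569]], [[-18, -1, 0], [-0.387, -0.028, 0.712]], [[-22, -1, 0], [-0.465, -0.034, 0.854]], [[-25, -1, 0], [-0.542, -0.039, 0.996]], [[-29, -1, 0], [-0.619, -0.045, 1.139]], [[-32, -1, 0], [-0.697, -0.051, 1.281]], [[-36, -1, 0], [-0.774, -0.056, 1.423]], [[2, 2, 0], [-0.774, -0.056, 1.423]]]
  -> q [ 0.74  0.47 -1.17  2.18  1.22  0.57  0.34] tip [-12.  36. 214.]
  -> q [ 0.78  0.47 -1.18  2.18  1.21  0.55  0.39] tip [-12.  20. 214.]
  -> q [ 0.42  0.71 -1.01  2.23  1.72  0.7  -0.21] tip [ -0. 100. 105.]
```

>>> move_arm(
  motion=[
    [[-4,0,0],[-0.077,-0.006,0.142]],
    [[-7,0,0],[-0.155,-0.011,0.285]],
    [[-11,0,0],[-0.232,-0.017,0.427]],
    [[-14,-1,0],[-0.31,-0.023,0.569]],
    [[-18,-1,0],[-0.387,-0.028,0.712]],
    [[-22,-1,0],[-0.465,-0.034,0.854]],
    [[-25,-1,0],[-0.542,-0.039,0.996]],
    [[-29,-1,0],[-0.619,-0.045,1.139]],
    [[-32,-1,0],[-0.697,-0.051,1.281]],
    [[-36,-1,0],[-0.774,-0.056,1.423]],
    [[-17,1,0],[-0.774,-0.056,1.423]],
    [[2,2,0],[-0.774,-0.056,1.423]],
  ],
)

```text
clock: 16.2
position: [0.5434, 0.0315, 0.2358]
tool_rot: [3.141, 0.5, -3.069]
force: [0.6, 0.3, 0.5]
grip_width: -0.0003
```

```bash
python3 st.py b3
```

```text
t 16.2 pos [0.5434 0.0315 0.2358] rpy [ 3.141  0.5   -3.069] F [0.6 0.3 0.5] tip jig [-11.8  36.  213.9] grip -0.0003
[ 0.73  0.47 -1.17  2.18  1.23  0.57  0.34]
```

View pics/b3.png

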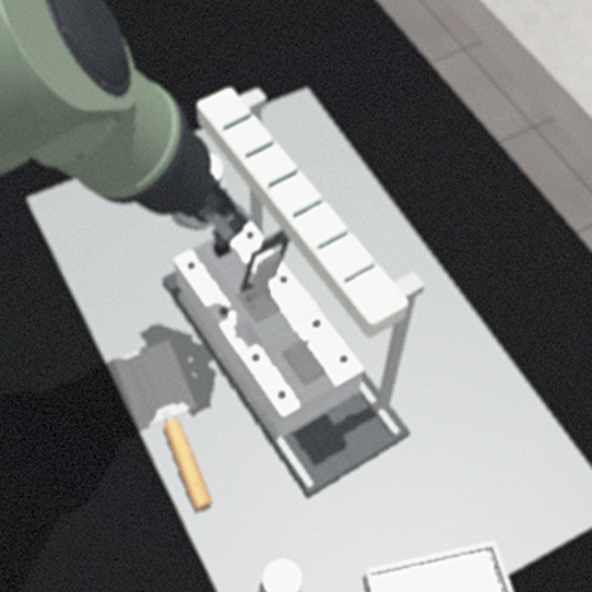

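>>> move_arm(
  motion=[
    [[1,-12,0],[0,0,0]],
    [[1.5,-20,0],[0,0,0]],
    [[2,-28,-1],[0,0,0]],
    [[2.7,-36,-2],[0,0,0]],
    [[3.3,-44,-4],[0,0,0]],
    [[3.9,-52,-7],[0,0,0]],
    [[4.5,-60,-11],[0,0,0]],
    [[4.5,-60,-11],[0,0,0]],
  ],
)

```text
clock: 17.25
position: [0.5476, -0.0289, 0.2243]
tool_rot: [3.14, 0.5, -3.07]
force: [-0.2, 0.3, -0.0]
grip_width: -0.0
```

```bash
python3 st.py b4
```

```text
t 17.25 pos [ 0.5476 -0.0289  0.2243] rpy [ 3.14  0.5  -3.07] F [-0.2  0.3 -0. ] tip jig [-12.1 -24.6 202.4] grip -0.0
[ 0.86  0.5  -1.16  2.18  1.23  0.51  0.47]
```

View pics/b4.png

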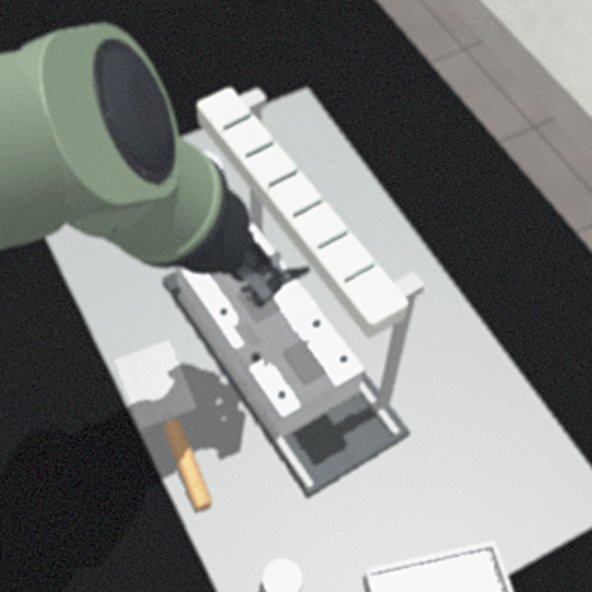

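>>> move_arm(
  motion=[
    [[0.6,-8,-4],[0,0,0]],
    [[1.2,-16,-9],[0,0,0]],
    [[1.8,-24,-16],[0,0,0]],
    [[2.3,-31,-24],[0,0,0]],
    [[2.8,-38,-34],[0,0,0]],
    [[3.2,-42,-46],[0,0,0]],
    [[3.4,-45,-58],[0,0,0]],
    [[3.6,-47,-68],[0,0,0]],
    [[3.6,-47,-68],[0,0,0]],
  ],
)

```text
clock: 18.42
position: [0.5509, -0.0754, 0.1558]
tool_rot: [3.139, 0.499, -3.069]
force: [0.9, -0.2, 1.1]
grip_width: -0.0
```

```bash
python3 st.py b5
```

```text
t 18.425 pos [ 0.5509 -0.0754  0.1558] rpy [ 3.139  0.499 -3.069] F [ 0.9 -0.2  1.1] tip jig [-12.3 -71.2 133.8] grip -0.0
[ 0.85  0.63 -1.02  2.21  1.56  0.46  0.28]
```

View pics/b5.png

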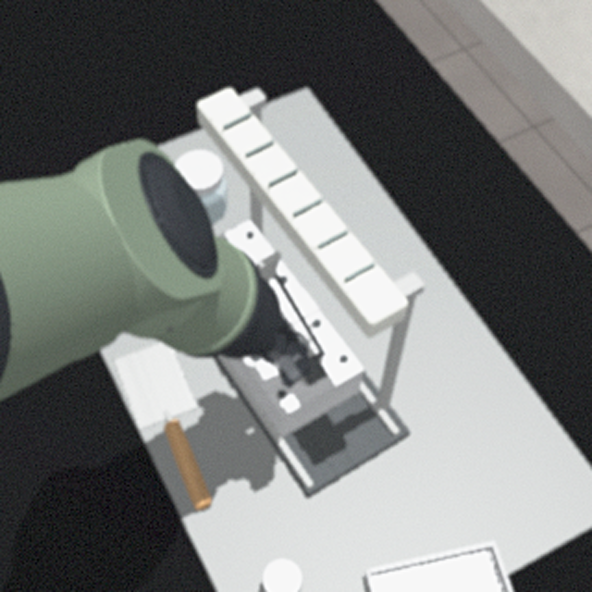

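>>> move_arm(
  motion=[
    [[0,0,15],[0,0,0]],
    [[-20,-2,35],[0,0,0]],
    [[-50,-5,50],[0,0,0]],
    [[-90,-30,60],[0,0,0]],
    [[-120,-70,70],[0,0,0]],
    [[-120,-90,70],[0,0,0]],
  ],
)

```text
clock: 19.23
position: [0.4308, -0.1657, 0.2276]
tool_rot: [-3.14, 0.501, -3.066]
force: [0.4, 0.5, -0.4]
grip_width: 0.0005
```

```bash
python3 st.py
python3 - <<'E'
from workcell import *
import cv2
for n in("side","top"):
    f=grab_frame(n); cv2.imwrite(f"pics/{n}2.png",f["frame"][:,:,::-1])
from ov import *
p=np.load("p.npy")+np.array([-.0006,0,0])
overlay("pics/side2.png","pics/os2.png","side",p,1.82,-.3,0,3.7,260,210,150,160,-55)
overlay("pics/top2.png","pics/ot2.png","top",p,1.82,-.3,0,5,260,180,150,110,-55)
a=cv2.imread("pics/side2.png")[210:340,260:390]; cv2.imwrite("pics/r2.png",cv2.resize(a,None,fx=4.5,fy=4.5,interpolation=cv2.INTER_CUBIC))
E
```

```text
t 19.225 pos [ 0.4308 -0.1657  0.2276] rpy [-3.14   0.501 -3.066] F [ 0.4  0.5 -0.4] tip jig [-138.8 -152.4  205.6] grip 0.0005
[ 1.5   0.46 -1.37  2.32  0.96  0.35  1.06]
```

View pics/os2.png

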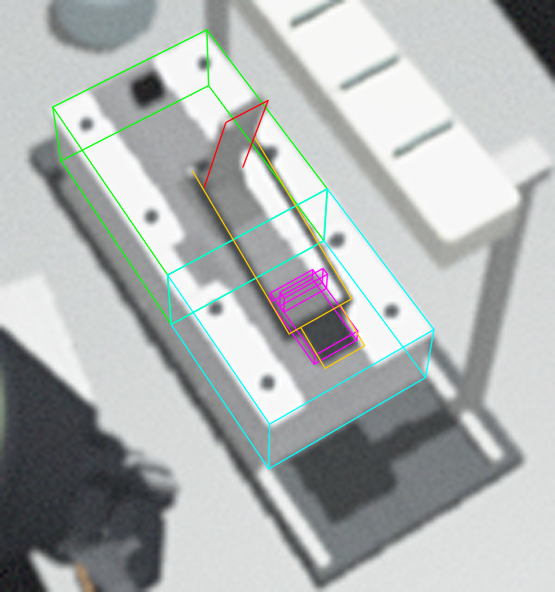

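View pics/r2.png

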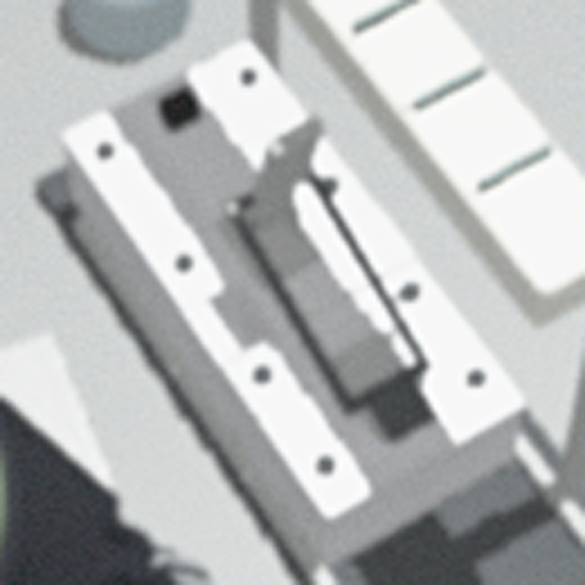

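View pics/ot2.png

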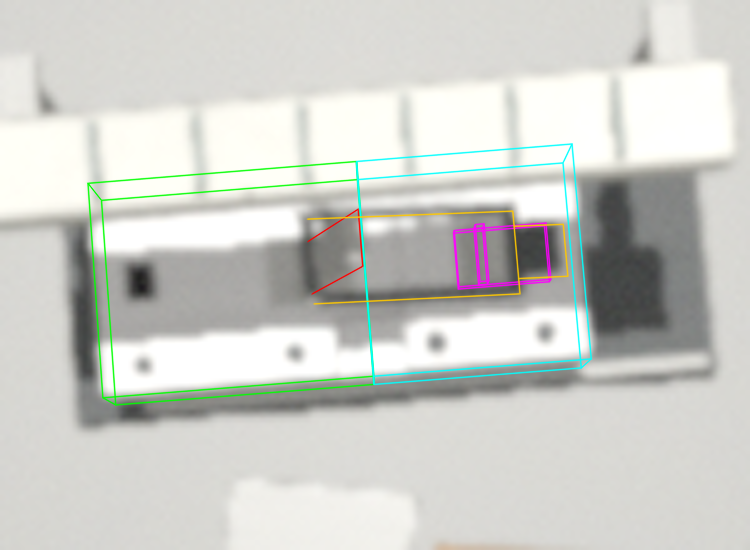

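```bash
python3 follow.py "[((-90,-60,185),.5,-3.14,0),((2,-38,172),.5,-3.14,0)]"; python3 follow.py "[((-90,-60,185),.5,-3.14,0),((2,-38,172),.5,-3.14,0),((2,6,171),.5,-3.14,0),((2,34,167),.5,-3.14,0),((2,54,157),.5,-3.14,0),((2,70,141),.5,-3.14,0),((2,85,99),.5,-3.14,0)]"|tail -1; python3 -c "
import numpy as np
a=np.load('p.npy')[2];c,s=np.cos(a),np.sin(a)
B=(-38,172)
for y,z in[(-22,172),(-10,171),(-2,171),(6,171),(13,171),(20,170),(27,169),(34,167),(41,164),(48,161),(54,157)]: print([round(-s*(y-B[0]),1),round(c*(y-B[0]),1),z-B[1]])
B=(54,157);print()
for y,z in[(60,152),(65,147),(70,141),(74,135),(78,128),(81,121),(83,114),(84,108),(85,104),(85,101)]: print([round(-s*(y-B[0]),1),round(c*(y-B[0]),1),z-B[1]])
"
```

```text
from [ 1.5   0.46 -1.36  2.32  0.96  0.35  1.05] [-140.  -156.4  204.9]
[[[14, 33, -7], [-0.0, 0.0, 0.003]], [[28, 66, -13], [-0.0, 0.0, 0.005]], [[43, 100, -20], [-0.0, 0.0, 0.008]], [[88, 114, -26], [-0.0, 0.0, 0.008]], [[133, 128, -33], [-0.0, 0.0, 0.008]]]
  -> q [ 0.76  0.54 -1.    2.17  1.34  0.44  0.4 ] tip [  2. -38. 172.]
  -> q [ 0.42  0.7  -0.97  2.23  1.75  0.66 -0.22] tip [ 2. 85. 99.]
[np.float64(-1.2), np.float64(16.0), 0]
[np.float64(-2.1), np.float64(27.9), -1]
[np.float64(-2.7), np.float64(35.9), -1]
[np.float64(-3.3), np.float64(43.9), -1]
[np.float64(-3.8), np.float64(50.9), -1]
[np.float64(-4.3), np.float64(57.8), -2]
[np.float64(-4.8), np.float64(64.8), -3]
[np.float64(-5.4), np.float64(71.8), -5]
[np.float64(-5.9), np.float64(78.8), -8]
[np.float64(-6.4), np.float64(85.8), -11]
[np.float64(-6.8), np.float64(91.7), -15]

[np.float64(-0.4), np.float64(6.0), -5]
[np.float64(-0.8), np.float64(11.0), -10]
[np.float64(-1.2), np.float64(16.0), -16]
[np.float64(-1.5), np.float64(19.9), -22]
[np.float64(-1.8), np.float64(23.9), -29]
[np.float64(-2.0), np.float64(26.9), -36]
[np.float64(-2.2), np.float64(28.9), -43]
[np.float64(-2.2), np.float64(29.9), -49]
[np.float64(-2.3), np.float64(30.9), -53]
[np.float64(-2.3), np.float64(30.9), -56]
```

>>> move_arm(
  motion=[
    [[14,33,-7],[0,0,0.003]],
    [[28,66,-13],[0,0,0.005]],
    [[43,100,-20],[0,0,0.008]],
    [[73,110,-24],[0,0,0.008]],
    [[103,119,-29],[0,0,0.008]],
    [[133,128,-33],[0,0,0.008]],
    [[133,128,-33],[0,0,0.008]],
  ],
)

```text
clock: 20.2
position: [0.5659, -0.0351, 0.1938]
tool_rot: [3.138, 0.501, -3.06]
force: [-0.0, 0.7, -0.9]
grip_width: -0.0004
```

```bash
python3 st.py c1
```

```text
t 20.2 pos [ 0.5659 -0.0351  0.1938] rpy [ 3.138  0.501 -3.06 ] F [-0.   0.7 -0.9] tip jig [  5.7 -32.  171.9] grip -0.0004
[ 0.74  0.53 -0.98  2.16  1.33  0.43  0.4 ]
```

View pics/c1.png

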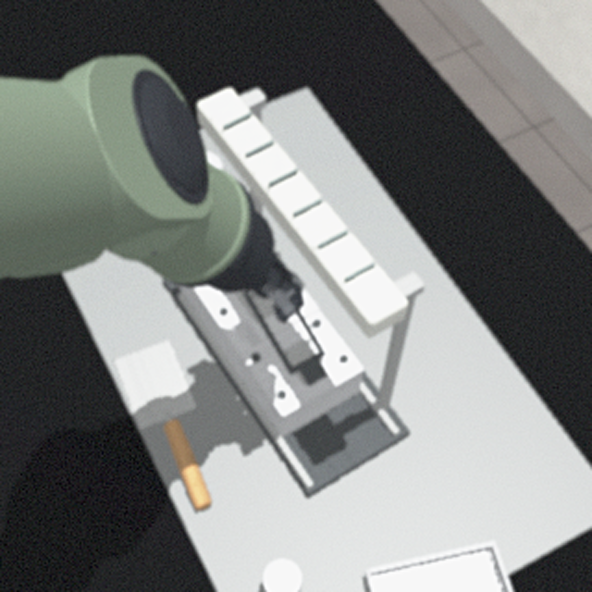

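>>> move_arm(
  motion=[
    [[-3,10,0],[0,0,0]],
    [[-4,20,-1],[0,0,0]],
    [[-5,28,-1],[0,0,0]],
    [[-6,36,-1],[0,0,0]],
    [[-6.5,44,-1],[0,0,0]],
    [[-7,51,-2],[0,0,0]],
    [[-7.5,58,-3],[0,0,0]],
    [[-8,65,-5],[0,0,0]],
    [[-8.5,72,-8],[0,0,0]],
    [[-9,79,-11],[0,0,0]],
    [[-9.5,85,-15],[0,0,0]],
  ],
)

```text
clock: 21.62
position: [0.5548, 0.0484, 0.1785]
tool_rot: [3.14, 0.5, -3.061]
force: [0.4, -1.0, 2.6]
grip_width: 0.0
```

```bash
python3 st.py c2
```

```text
t 21.625 pos [0.5548 0.0484 0.1785] rpy [ 3.14   0.5   -3.061] F [ 0.4 -1.   2.6] tip jig [  0.8  52.1 156.5] grip 0.0
[ 0.54  0.55 -0.98  2.2   1.49  0.53  0.07]
```

View pics/c2.png

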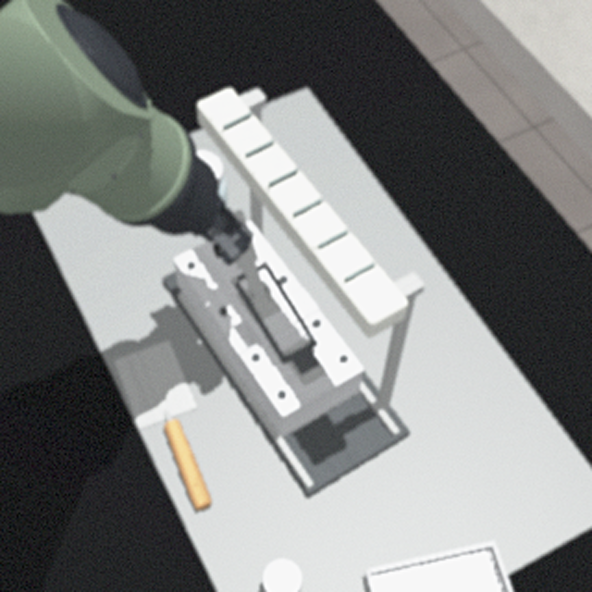

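>>> move_arm(
  motion=[
    [[-0.5,7,-5],[0,0,0]],
    [[-1,13,-10],[0,0,0]],
    [[-1.3,18,-16],[0,0,0]],
    [[-1.6,22,-22],[0,0,0]],
    [[-1.9,26,-28],[0,0,0]],
    [[-2,28,-33],[0,0,0]],
    [[-2.2,30,-38],[0,0,0]],
    [[-2.3,31,-43],[0,0,0]],
    [[-2.4,32,-48],[0,0,0]],
    [[-2.4,32,-52],[0,0,0]],
  ],
)

```text
clock: 22.92
position: [0.5524, 0.0798, 0.1263]
tool_rot: [3.14, 0.5, -3.061]
force: [0.4, 0.7, -0.7]
grip_width: -0.0001
```

```bash
python3 st.py c3
```

```text
t 22.925 pos [0.5524 0.0798 0.1263] rpy [ 3.14   0.5   -3.061] F [ 0.4  0.7 -0.7] tip jig [  0.7  83.5 104.3] grip -0.0001
[ 0.43  0.68 -0.96  2.23  1.73  0.64 -0.2 ]
```

View pics/c3.png

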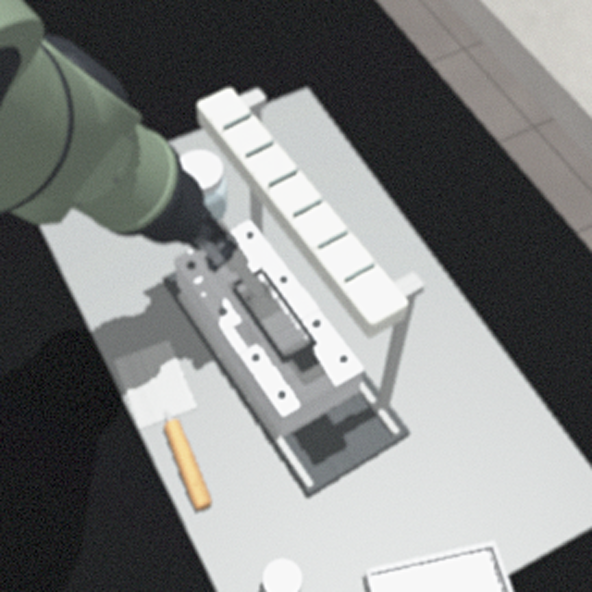

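Lever appears past centre (no force now); the bar sits at the keeper. Press down to be sure it is flat.

>>> move_arm(
  motion=[
    [[0,0,-2],[0,0,0]],
    [[0,0,-4],[0,0,0]],
    [[0,0,-5.5],[0,0,0]],
    [[0,0,-5.5],[0,0,0]],
  ],
)

```text
clock: 23.48
position: [0.5525, 0.0798, 0.1211]
tool_rot: [3.14, 0.5, -3.061]
force: [-0.3, -0.2, 0.2]
grip_width: 0.0
```

```bash
python3 st.py
```

```text
t 23.475 pos [0.5525 0.0798 0.1211] rpy [ 3.14   0.5   -3.061] F [-0.3 -0.2  0.2] tip jig [ 0.8 83.6 99.2] grip 0.0
[ 0.43  0.7  -0.96  2.23  1.75  0.65 -0.21]
```

>>> move_arm(
  motion=[
    [[0,0,-1.5],[0,0,0]],
    [[0,0,-3],[0,0,0]],
    [[0,0,-4],[0,0,0]],
    [[0,0,-4],[0,0,0]],
  ],
)

```text
clock: 23.98
position: [0.553, 0.08, 0.1185]
tool_rot: [3.142, 0.503, -3.06]
force: [-15.5, -4.7, 35.3]
grip_width: 0.0001
```

```bash
python3 st.py
```

```text
t 23.975 pos [0.553  0.08   0.1185] rpy [ 3.142  0.503 -3.06 ] F [-15.5  -4.7  35.3] tip jig [ 1.3 83.7 96.6] grip 0.0001
[ 0.42  0.71 -0.96  2.23  1.77  0.65 -0.22]
```

>>> move_arm(
  motion=[
    [[0,0,5],[0,0,0]],
    [[0,0,25],[0,0,0]],
    [[-15,0,60],[0,0,0]],
    [[-60,0,90],[0,0,0]],
    [[-110,20,110],[0,0,0]],
    [[-130,50,120],[0,0,0]],
    [[-130,50,120],[0,0,0]],
    [[-130,50,120],[0,0,0]],
  ],
)

```text
clock: 24.98
position: [0.4227, 0.1295, 0.2372]
tool_rot: [3.141, 0.5, -3.061]
force: [0.2, -0.9, -0.0]
grip_width: 0.0
```

```bash
python3 st.py
python3 - <<'E'
from workcell import *
import cv2
for n in("side","top"):
    f=grab_frame(n); cv2.imwrite(f"pics/{n}3.png",f["frame"][:,:,::-1])
from ov import *
p=np.load("p.npy")+np.array([-.0006,0,0])
overlay("pics/side3.png","pics/os3.png","side",p,0,0.0,0,3.7,260,210,150,160,-55)
a=cv2.imread("pics/side3.png")[200:360,240:420]; cv2.imwrite("pics/r3.png",cv2.resize(a,None,fx=4,fy=3.7,interpolation=cv2.INTER_CUBIC))
a=cv2.imread("pics/top3.png")[180:290,230:390]; cv2.imwrite("pics/rt3.png",cv2.resize(a,None,fx=5,fy=5,interpolation=cv2.INTER_CUBIC))
E
```

```text
t 24.975 pos [0.4227 0.1295 0.2372] rpy [ 3.141  0.5   -3.061] F [ 0.2 -0.9 -0. ] tip jig [-124.9  142.8  215.2] grip 0.0
[ 0.48  0.25 -1.19  2.39  1.21  0.53 -0.04]
```

View pics/os3.png

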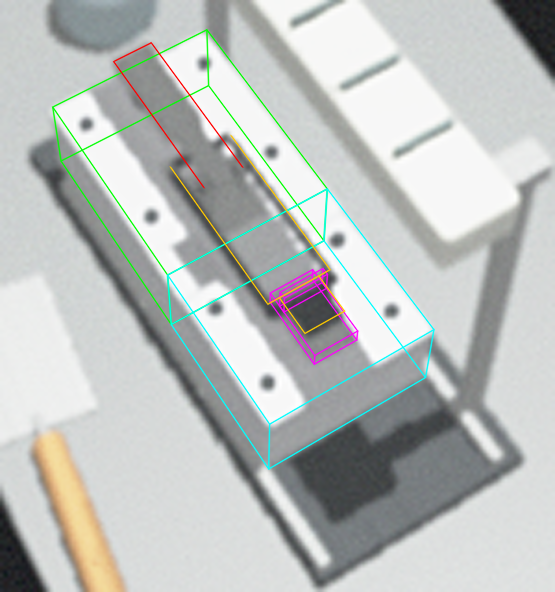

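View pics/r3.png

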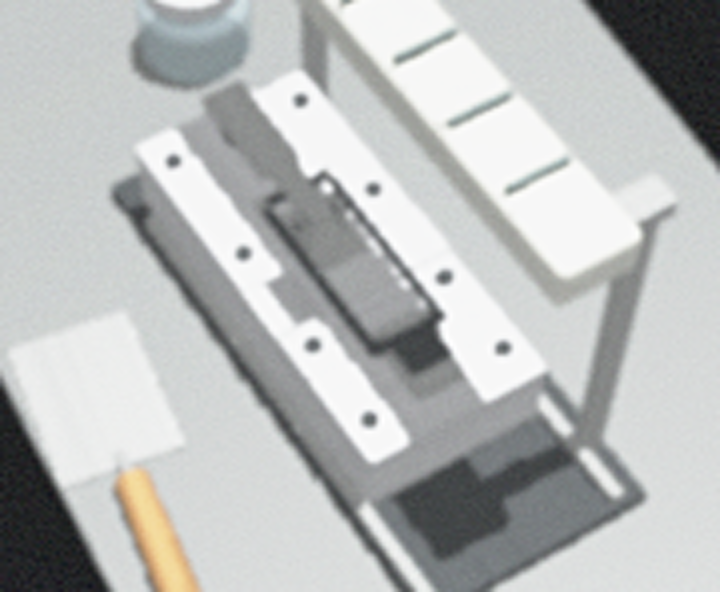

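View pics/rt3.png

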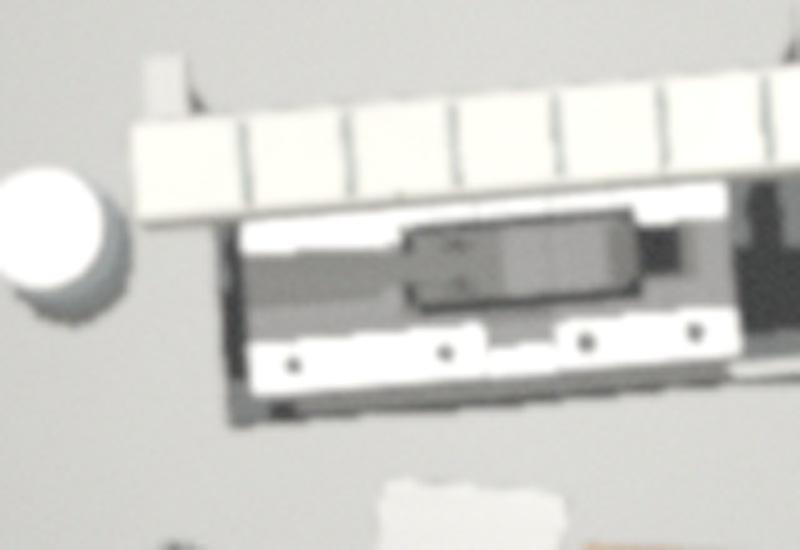

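```bash
python3 -c "
from workcell import job_done,observe
print(job_done()); print(observe()['clock'])"
```

```text
the job is handed in; nothing more can be done
None
the job is handed in; nothing more can be done
```

The mould is shut and latched, and I handed the job in at about 25 s; no verdict was reported.

**What I did:**
- **Sliding half:** I pushed it home until it came to a hard stop at about 19 N. The finger stopped within about 1 mm of where the shut position puts it.
- **Claw:** With the hand tilted and rolled clear of the lamp, I laid the claw over the keeper while the lever still stood up.
- **Lever:** I swung it down past centre and pressed it flat against a firm stop, about 35 N on the fingertips. Then I backed the hand away.

**Last checks:**
- **Latch:** In the final pictures the lever lies flat, matching my closed-lever overlay. The crossbar sits behind the lip, about 5 mm beyond the slack-claw overlay, which fits a stretched spring. These are picture readings good to about 2 mm; I could not measure the joint values directly.
- **Surroundings:** The force reading was about 0 N after I withdrew, so the robot is touching nothing. I saw no sign of touching the lamp. The jar and spatula look undisturbed in the last pictures; I did not measure them, and did not recheck the tray or cap at the end.

**Detours:** The first arm posture could not hold the tilt because of wrist joint limits. I had to work out the arm's kinematics and take a detour to another posture. My first hand roll at the claw left little clearance to the lamp, so I rolled the hand a quarter turn before working there.

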